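# Slates from the step shelf into the kitchen drawer

### The job

Put every serving slate from the step shelf away in the open drawer, lying flat, then push the drawer fully home. The slates lie between rails too close for fingers, so slide each one out over the shelf's front edge until enough of it overhangs to be gripped by its sides. Leave the other kitchen things where they stand.

Things in the scene. Friction and masses are not known exactly. Their poses are not given: they have to be found in the camera images.
- slate1: dark grey rectangular serving slate, 130 mm long (its x), 60 mm wide (its y), 6 mm thick, about 0.13 kg; the slates are all alike, and three or four are present (None if absent); origin: centre of its underside, z up. It starts flat in a lane of the step shelf, its length along the lane
- slate2: dark grey rectangular serving slate, 130 mm long (its x), 60 mm wide (its y), 6 mm thick, about 0.13 kg; the slates are all alike, and three or four are present (None if absent); origin: centre of its underside, z up. It starts flat in a lane of the step shelf, its length along the lane
- slate3: dark grey rectangular serving slate, 130 mm long (its x), 60 mm wide (its y), 6 mm thick, about 0.13 kg; the slates are all alike, and three or four are present (None if absent); origin: centre of its underside, z up. It starts flat in a lane of the step shelf, its length along the lane
- slate4: dark grey rectangular serving slate, 130 mm long (its x), 60 mm wide (its y), 6 mm thick, about 0.13 kg; the slates are all alike, and three or four are present (None if absent); origin: centre of its underside, z up. It starts flat in a lane of the step shelf, its length along the lane
- shelf: fixed wooden step shelf, 334 mm wide (its y), 350 mm deep (its x); top 60 mm up; front edge 105 mm to -x of the origin. Four lanes along x, each 76 mm wide, centred at y = -123, -41, 41, 123 mm, between rails 6 mm wide, 14 mm high that run to the front edge; a like cross rail closes them 230 mm behind the edge; open at the front. Origin on the worktop, x from front to back, z up
- shelf_edge (a point): middle of the shelf's front edge, on its top surface, 60 mm above the worktop; axes as shelf. Nothing stands on the worktop before this edge. The smooth slates slide easily on the shelf (friction about 0.3), and fingers grip them about twice as well
- cabinet: fixed low cabinet with one drawer, painted pale green with a wooden top, 380 mm wide (its y), 300 mm deep, 110 mm high; its face looks to -x of its frame and lies at x = +90 mm from the origin; origin on the worktop, z up
- cabinet_face (a point): middle of the upper front edge of the cabinet, 110 mm above the worktop; axes as cabinet
- drawer (a joint): how far the drawer is open, m: 0 is fully home against its stop, 0.225 is the most; it starts about 0.2 open; it slides along the cabinet's x (opens to -x) with a drag of about 3 N and stays where it is left
- drawer_floor (a point): centre of the drawer's inner floor, 20 mm above the worktop; moves with the drawer; axes as cabinet. The inside is 242 mm long (x), 332 mm wide (y); the walls rise 50 mm above the floor. With the drawer open by d, the floor is uncovered from the front panel's inner side (121 mm to -x of this point) back to the cabinet's face, a length of d
- drawer_front (a point): centre of the outer face of the drawer's front panel, 52 mm above the worktop, at the foot of a round knob that stands out 22 mm, 26 mm across; moves with the drawer; axes as cabinet. Panel: 376 mm wide, from 8 to 96 mm above the worktop, 16 mm thick; when home its inner side meets the cabinet's face
- spice_jar: closed amber glass spice jar, 44 mm across, 85 mm tall, standing at the back of the step shelf; origin: centre of its underside, z up
- egg_cup: small white china cup, 60 mm across, 65 mm tall, standing at the back of the step shelf; origin: centre of its underside, z up
- bowl: yellow bowl, 100 mm across, 50 mm tall, standing on the cabinet's top; origin: centre of its underside, z up
- dish: small white saucer, 80 mm across, 25 mm tall, on the worktop to one side; origin: centre of its underside, z up
- mug: blue mug, 80 mm across, 90 mm tall, on the worktop to one side; origin: centre of its underside, z up
- lemon_jar: closed amber storage jar, 90 mm across, 130 mm tall, on the worktop to one side; origin: centre of its underside, z up
There are look-alikes about, which are no part of the job. What is shaped like the slate4 but orange or turquoise is not meant.

How it is judged:
On the way:
1. every slate lies in the drawer, let go, while the drawer is still open (x of slate1 in the frame of drawer_floor between -0.1 and 0.1 m and y of slate1 in the frame of drawer_floor between -0.15 and 0.15 m and z of slate1 in the frame of drawer_floor between -0.005 and 0.035 m and angle between the z axis of each of slate1, slate2, slate3, slate4 and the z axis of drawer_floor, either way round below 0.25 rad and contact force between the fingers and slate1 below 0.3 N and x of slate2 in the frame of drawer_floor between -0.1 and 0.1 m and y of slate2 in the frame of drawer_floor between -0.15 and 0.15 m and z of slate2 in the frame of drawer_floor between -0.005 and 0.035 m and contact force between the fingers and slate2 below 0.3 N and x of slate3 in the frame of drawer_floor between -0.1 and 0.1 m and y of slate3 in the frame of drawer_floor between -0.15 and 0.15 m and z of slate3 in the frame of drawer_floor between -0.005 and 0.035 m and contact force between the fingers and slate3 below 0.3 N and x of slate4 in the frame of drawer_floor between -0.1 and 0.1 m and y of slate4 in the frame of drawer_floor between -0.15 and 0.15 m and z of slate4 in the frame of drawer_floor between -0.005 and 0.035 m and contact force between the fingers and slate4 below 0.3 N and value of joint drawer above 0.1 m), for 0.2 s.
At the end, for the whole second after the job is handed in: Every slate present lies flat (within 0.25 rad) inside the drawer, on its floor or on another slate (underside less than 35 mm above the floor), released and at rest, and the drawer is home to within 7 mm (x of slate1 in the frame of drawer_floor between -0.1 and 0.1 m and y of slate1 in the frame of drawer_floor between -0.15 and 0.15 m and z of slate1 in the frame of drawer_floor between -0.005 and 0.035 m and angle between the z axis of each of slate1, slate2, slate3, slate4 and the z axis of drawer_floor, either way round below 0.25 rad and contact force between the fingers and slate1 below 0.3 N and x of slate2 in the frame of drawer_floor between -0.1 and 0.1 m and y of slate2 in the frame of drawer_floor between -0.15 and 0.15 m and z of slate2 in the frame of drawer_floor between -0.005 and 0.035 m and contact force between the fingers and slate2 below 0.3 N and x of slate3 in the frame of drawer_floor between -0.1 and 0.1 m and y of slate3 in the frame of drawer_floor between -0.15 and 0.15 m and z of slate3 in the frame of drawer_floor between -0.005 and 0.035 m and contact force between the fingers and slate3 below 0.3 N and x of slate4 in the frame of drawer_floor between -0.1 and 0.1 m and y of slate4 in the frame of drawer_floor between -0.15 and 0.15 m and z of slate4 in the frame of drawer_floor between -0.005 and 0.035 m and contact force between the fingers and slate4 below 0.3 N and value of joint drawer below 0.007 m and linear speed of each of slate1, slate2, slate3, slate4 below 0.03 m/s); the robot touches nothing.
It fails at once if another kitchen thing (jar, cup, bowl, saucer, mug, storage jar) is shifted by more than 40 mm (distance of any of spice_jar, egg_cup, bowl, dish, mug, lemon_jar from where it was at the start of the episode above 0.04 m).
Of slate1, slate2, slate3, slate4 only 3 to 4 are there at a start; the rules pass over those that are not, and their reading is None.
At some moment in a run one of slate1, slate2, slate3, slate4 may be knocked a few centimetres aside while the robot is not near it.
Once in a run the grip may slacken for a moment while it holds something.
It also fails if it takes over 210 s, if anything falls off the work surface, if the arm or the gripper's body presses on something with over 40 N, if the wrist force passes 120 N, or if a joint passes its speed limit or range.

### The arm

A 6-joint arm with a two-finger parallel gripper is mounted at the origin on the work surface. World frame = base frame: x ahead of the robot, y to its left, z up, the work surface at z = 0. Lengths are in m, angles in rad, forces in N, time in s.
With the tool pointing down it reaches from about 0.25 to 0.725 m from the base axis. Payload 4 kg.
Tool frame: the origin (TCP) lies midway between the tips of the shut fingers; the grasp point (between the pads) lies grip_point_offset behind it (grip_point_offset is the distance from the TCP to the grasp point, in m); z points along the fingers, y is the line along which they close (so a half turn about z gives the same grasp; the last joint's range is limited). The gripper opens to 85 mm and grips with 20 to 120 N. Pads are 22 mm wide; open, the fingers measure 114 mm over their backs; the gripper's body (76 mm by 85 mm) begins 54 mm behind the grasp point. The pads swing forward as they close: fully open they stand 13 mm farther back than shut.
Start: joints at [-1.101, 0.241, 0.005, 1.335, 0, 1.571], TCP at [0.226, -0.446, 0.231] pointing down, gripper open.
Joint ranges: [-2.72, 2.72], [-1.05, 1.87], [-1.09, 1.28], [-1.99, 2.15], [-1.42, 1.44], [-3.14, 3.14]. Speed limits (rad/s): [2.79, 2.79, 3.14, 3.14, 3.14, 3.14].

### API

Orientations are given as a unit quaternion [x, y, z, w].
In Python, from workcell import * gives the robot as it stands. The module is installed in compiled form; this text tells all that it offers.
- The arm moves only by the tool arm_command, never from a script. Its arguments are lists of equal length, an entry for each row: "slide": the shift along the tool's x, y, z in cm, a list of three; "spin": the turn about the tool's z in degrees. A call has exactly 5 rows; each row is the pose to reach, as a shift and turn from the pose commanded when the call began, along the tool's axes at that moment; what a row does not reach only later rows make up. A row lasts 1/8 s, in which the tool goes at most 62.5 mm and 10.7 degrees, less where a joint would pass 70% of its speed; a pose out of reach is approached as far as the arm can. A call with a gripper value outside its range is refused whole. "jaw" is the finger opening in cm, from 0 to 8.54, set as the call begins (left out, the last holds). The fingers move at their own pace and stop on an object; the grip force is fixed at half the most. Time passes only in rows, so rows that repeat a pose let the fingers close, or fill a call up. It gives the time, the measured TCP pose, the force, the opening and the grip force at its end, in the units of the state.
- get_obs(): the state, without advancing time (a new reading comes with each control period).
- camera(name): name is "side" or "top"; returns a dict with "pixels" (400x640x3 uint8, red, green, blue), "range_z" (400x640 float32, m along the optical axis (not along the pixel's ray), 0 where there is no reading), "intrinsics" (3x3 intrinsics, pixels), "k1" (the pictures are not rectified: a ray, as slopes to the right and down, at radius r is drawn at 1 + k1 r^2 times it, then the intrinsics apply), "rvec" (rotation vector, rad) and "tvec" (3), from world to camera coordinates, as OpenCV has them. Camera axes: x right, y down, z forward; pixel columns grow to the right and rows downward; lengths in m; the calibration is good to about 2 mm. A picture is of the moment at which its call begins.
- job_done(): hands the job in; it is judged then, once.
Trained networks look in a picture, given as the dict that the camera call returned (one of the last four; its "shot" number tells which), for a name from the list of things; names that differ only in an ending like _2 or _b are one class to them, and where a whole thing is asked for, a point or a joint stands for the part that bears it (a point fixed in the world has none). Each returns a list of dicts, best first, with "confidence" (0 to 1); they miss things now and then, are a little off and sometimes report something else, mostly with a low value. They report only what shows in the picture. A call takes as long as a camera call. They do not tell look-alikes from the thing itself.
- recognise(picture, thing): "centre" ([column, row] in pixels, amid what is visible of it).
- landmark_of(picture, thing): "centre" ([column, row] in pixels: a listed point, or the origin of a listed thing).
The state is a dict: "clock": time; "joint_pos": joint angles; "joint_vel": joint speeds; "tau": joint torques, N m; "eef_pos": TCP position; "tool_rot": TCP orientation; "ft_force": force on the tool from outside, world axes, zero at the start; "ft_torque": the same for the moment, N m; "grip_width": finger opening in m; "grasp_force": force on a finger pad.
Only numpy, scipy, OpenCV 4.12 (cv2) and the standard library are available. Lean on these libraries where they do the work, as an engineer would, in place of code of your own. Each camera call takes 0.05 s, during which the arm holds its last target. There are 200 camera calls.

## Working session

There is one attempt and no reset: what is moved stays moved. The work goes in short steps, Python scripts to look and compute and a tool call to move; the robot and the scene stay as the last step left them, time stands still between calls to the robot, and variables do not carry over. Pictures are saved under pics/ and viewed, at most 14 in all, crops included, and the job is handed in when it is done.

Besides the shell and the picture viewer there is one more tool, called after ">>>" by a JSON object that holds its "fn" and its "kwargs", one argument or row to a line. arm_command: Moves the arm, as the interface text tells. Its arguments: {"type":"object","properties":{"slide":{"type":"array","items":{"type":"array","items":{"type":"number"}}},"spin":{"type":"array","items":{"type":"number"}},"jaw":{"type":"number"}},"required":["slide","spin"]}

```bash
mkdir -p pics
cat > h.py <<'E'
from workcell import *
import numpy as np, cv2
from scipy.spatial.transform import Rotation as R
def save(c,name): cv2.imwrite('pics/'+name,c['pixels'][:,:,::-1])
def cloud(c):
    K=np.array(c['intrinsics']);H,W=c['range_z'].shape
    u,v=np.meshgrid(np.arange(W),np.arange(H))
    d=np.stack([(u-K[0,2])/K[0,0],(v-K[1,2])/K[1,1]],-1)
    s=d.copy()
    for _ in range(20): s=d/(1+c['k1']*(s**2).sum(-1,keepdims=True))
    z=c['range_z'][...,None]
    p=np.concatenate([s*z,z],-1)
    Rm=cv2.Rodrigues(np.array(c['rvec'],float))[0]
    P=(p-np.array(c['tvec']).ravel())@Rm
    P[c['range_z']==0]=np.nan
    return P
def proj(c,X):
    Rm=cv2.Rodrigues(np.array(c['rvec'],float))[0]
    p=np.asarray(X)@Rm.T+np.array(c['tvec']).ravel()
    s=p[...,:2]/p[...,2:]; s=s*(1+c['k1']*(s**2).sum(-1,keepdims=True))
    K=np.array(c['intrinsics']); return s*[K[0,0],K[1,1]]+K[:2,2]
def at(P,uv,w=2):
    u,v=int(round(uv[0])),int(round(uv[1]))
    return np.nanmedian(P[max(v-w,0):v+w+1,max(u-w,0):u+w+1].reshape(-1,3),0)
E
cat > a.py <<'E'
from h import *
np.set_printoptions(precision=4,suppress=True)
for n in ['top','side']:
    c=camera(n); save(c,n+'0.png'); P=cloud(c); np.save(n+'0.npy',P)
    print(n,c['tvec'],c['rvec'],c['k1'])
    for t in ['slate1','shelf','cabinet','spice_jar','bowl','dish','mug','lemon_jar']:
        if t in('slate1',) or n=='top':
          for r in recognise(c,t)[:6]: print('R',t,np.round(r['centre']),round(r['confidence'],2),at(P,r['centre']))
    for t in ['slate1','shelf_edge','shelf','cabinet','cabinet_face','drawer_floor','drawer_front']:
        for r in landmark_of(c,t)[:6]: print('L',t,np.round(r['centre'],1),round(r['confidence'],2),at(P,r['centre']))
o=get_obs(); print(o)
E
python3 a.py
```

```text
top [-0.0145  0.5509  1.5761] [ 2.1842 -2.2081  0.0951] -0.029112817672411875
R slate1 [346. 209.] 0.94 [ 0.5206 -0.1052  0.0644]
R slate1 [415. 199.] 0.84 [ 0.5536 -0.3503  0.0653]
R slate1 [392. 274.] 0.83 [ 0.2856 -0.2736  0.0046]
R slate1 [391. 205.] 0.8 [ 0.533  -0.2644  0.0672]
R slate1 [367. 205.] 0.8 [ 0.5339 -0.1793  0.0653]
R slate1 [341. 261.] 0.78 [ 0.3354 -0.0887  0.0071]
R shelf [378. 169.] 0.68 [ 0.661  -0.2224  0.0645]
R cabinet [251. 169.] 0.58 [0.6594 0.2215 0.1099]
R spice_jar [360. 151.] 0.65 [ 0.7133 -0.1497  0.1409]
R spice_jar [481. 207.] 0.55 [ 0.5192 -0.561   0.1322]
R bowl [260. 150.] 0.7 [0.724  0.1907 0.1143]
R bowl [481. 205.] 0.4 [ 0.526  -0.5614  0.1312]
R dish [166. 239.] 0.68 [0.4217 0.5437 0.0096]
R mug [163. 207.] 0.61 [0.5382 0.5574 0.0037]
R lemon_jar [480. 205.] 0.9 [ 0.5262 -0.5582  0.1312]
R lemon_jar [392. 204.] 0.65 [ 0.5366 -0.2673  0.0663]
L slate1 [341.7 258.8] 0.88 [ 0.342  -0.0923  0.0071]
L slate1 [417.6 201.2] 0.87 [ 0.5464 -0.3603  0.0668]
L slate1 [391.8 207.7] 0.67 [ 0.5223 -0.2679  0.0677]
L slate1 [368.6 203.6] 0.62 [ 0.5377 -0.18
[... 1519 characters left out ...]
8] 0.78 [ 0.1922 -0.4567  0.4925]
L drawer_floor [291.3 185.3] 0.75 [0.5599 0.2277 0.0201]
L drawer_floor [250.8 161.4] 0.73 [0.5253 0.5146 0.0213]
L drawer_front [259.  188.5] 0.61 [0.4083 0.2037 0.0603]
{'clock': 1.25, 'joint_pos': array([-1.101 ,  0.2406,  0.005 ,  1.3351,  0.    ,  1.5708]), 'joint_vel': array([-0.0002, -0.0011, -0.0002, -0.0007,  0.0012, -0.0011]), 'tau': array([  0.0013, -37.2217,  25.2693,   0.0014,   0.    ,  -0.    ]), 'eef_pos': array([ 0.2264, -0.4459,  0.2313]), 'tool_rot': array([0.9725, 0.2327, 0.    , 0.    ]), 'ft_force': array([-0.1138,  0.2581,  1.3163]), 'ft_torque': array([ 0.0329, -0.0307, -0.0161]), 'grasp_force': 0.0, 'grip_width': 0.08515594416032286}
```

Run:
```python
import cv2
t=cv2.imread('pics/top0.png')[120:320,140:520]; cv2.imwrite('pics/v1.png',cv2.resize(t,None,fx=2.1,fy=2.1,interpolation=cv2.INTER_CUBIC))
t=cv2.imread('pics/side0.png')[100:340,180:480]; cv2.imwrite('pics/v2.png',cv2.resize(t,None,fx=2.4,fy=2.4,interpolation=cv2.INTER_CUBIC))
```

```text
(no output)
```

View pics/v1.png

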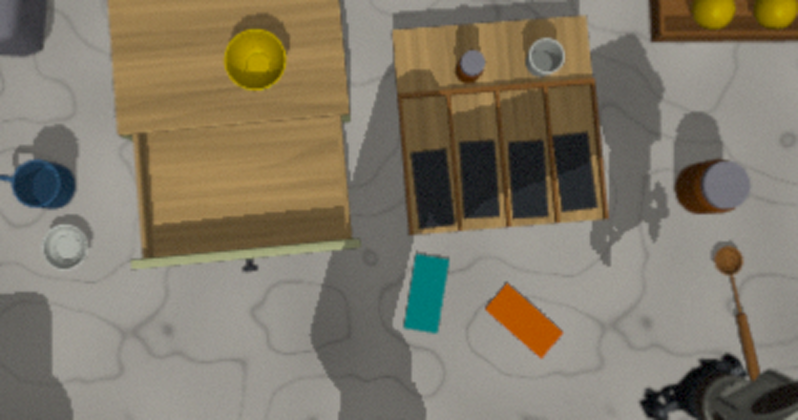

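View pics/v2.png

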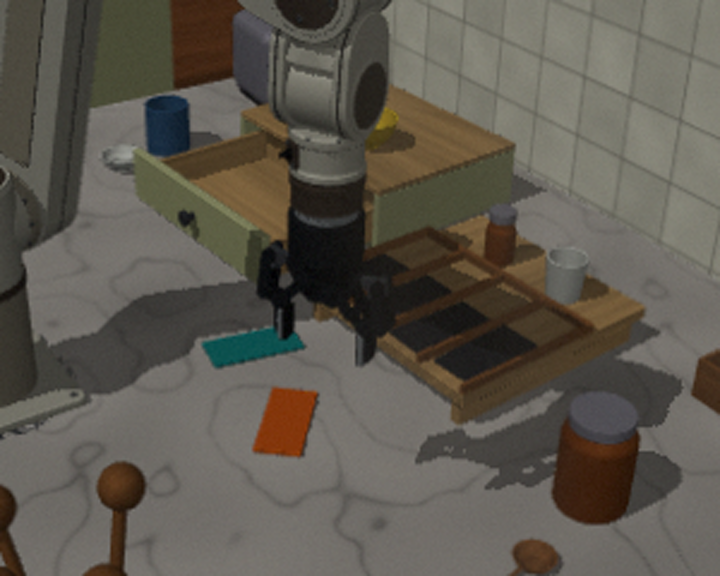

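The top picture shows four dark slates in the four lanes, around (432,188), (478,180), (527,178) and (574,171) in the crop. The turquoise and orange look-alikes lie on the worktop in front, and the drawer is open at the left. Next I fit the shelf, cabinet and slate frames.

```bash
cat > fit.py <<'E'
from h import *
def rect(p):
    (c,(w,h),a)=cv2.minAreaRect(p[:,:2].astype(np.float32)*1000)
    if w<h: w,h,a=h,w,a+90   # a: dir of long side
    return np.array(c)/1000,w,h,a
def inb(P,x0,x1,y0,y1,z0,z1):
    return (P[...,0]>x0)&(P[...,0]<x1)&(P[...,1]>y0)&(P[...,1]<y1)&(P[...,2]>z0)&(P[...,2]<z1)
def slates(c,P,box,z0,z1):
    g=c['pixels'].astype(int); m=inb(P,*box,z0,z1)&(g.max(-1)<75)&((g.max(-1)-g.min(-1))<25)
    m=cv2.morphologyEx(m.astype(np.uint8),cv2.MORPH_OPEN,np.ones((2,2)))
    n,l,s,_=cv2.connectedComponentsWithStats(m,connectivity=4)
    return [(P[l==i],s[i,4]) for i in range(1,n) if s[i,4]>60]
E
cat > b.py <<'E'
from fit import *
np.set_printoptions(precision=4,suppress=True)
for n in ['top','side']:
    c=camera(n);P=cloud(c)
    for nm,b in [('shelf',(.42,.85,-.45,.0,.057,.08)),('cabtop',(.5,1.,.0,.5,.105,.116)),('panel',(.35,.5,0,.45,.085,.099))]:
        m=inb(P,*b).astype(np.uint8); m=cv2.morphologyEx(m,cv2.MORPH_OPEN,np.ones((2,2)))
        k,l,s,_=cv2.connectedComponentsWithStats(m); i=1+np.argmax(s[1:,4]); p=P[l==i]
        print(n,nm,len(p),rect(p),np.median(p[:,2]))
    for p,a in slates(c,P,(.4,.7,-.45,-.03),.055,.08): print(n,'slate',a,rect(p),p.mean(0))
    fl=P[inb(P,.42,.62,.07,.35,.0,.04)]; print('floor',np.median(fl[:,2]))
E
python3 b.py
```

```text
top shelf 7386 (array([nan, nan]), 0.0, 0.0, 0.0) nan
top cabtop 7620 (array([0.7907, 0.2324]), 402.22607421875, 297.069580078125, 99.6187973022461) nan
top panel 86 (array([0.4232, 0.0563]), 82.60018920898438, 17.158674240112305, 94.7756576538086) 0.09508617868492639
top slate 596 (array([ 0.5429, -0.347 ]), 126.87858581542969, 62.13560104370117, 5.4870710372924805) [nan nan nan]
top slate 605 (array([ 0.5338, -0.1867]), 129.28675842285156, 56.23220443725586, 10.52055549621582) [nan nan nan]
top slate 605 (array([ 0.5307, -0.2694]), 127.4691162109375, 62.12294387817383, 3.4736011028289795) [ 0.5308 -0.2681  0.0658]
top slate 611 (array([ 0.5165, -0.1071]), 130.93338012695312, 56.679237365722656, 13.570496559143066) [nan nan nan]
floor 0.020454674772897325
side shelf 4464 (array([ 0.5199, -0.246 ]), 656.815673828125, 339.6406555175781, 16.467342376708984) nan
side cabtop 1324 (array([1.3433, 0.5803]), 1776.9678955078125, 148.0810546875, 41.445438385009766) nan
side panel 299 (array([ 0.3782, -0.0231]), 793.71826171875, 169.8441162109375, 75.68544006347656) 0.0935086804539982
side slate 130 (array([ 0.4082, -0.2812]), 534.4766845703125, 52.525291442871094, 50.62980270385742) [nan nan nan]
side slate 251 (array([ 0.5655, -0.2028]), 135.7345733642578, 52.708744049072266, 37.922489166259766) [nan nan nan]
side slate 459 (array([ 0.5377, -0.2726]), 152.0635223388672, 76.03111267089844, 2.605008602142334) [ 0.5324 -0.2695  0.0668]
side slate 516 (array([ 0.5484, -0.3523]), 149.86656188964844, 79.84337615966797, 6.388392448425293) [ 0.5462 -0.349   0.0666]
floor 0.020597565212671497
```

```bash
cat > b.py <<'E'
from fit import *
np.set_printoptions(precision=4,suppress=True)
def brect(p):  # robust bounding box: percentile extents over yaw
    best=None
    for a in np.arange(-15,15.1,.25):
        q=p[:,:2]@np.array([[np.cos(np.radians(a)),-np.sin(np.radians(a))],[np.sin(np.radians(a)),np.cos(np.radians(a))]])
        lo,hi=np.percentile(q,[.7,99.3],axis=0); A=np.prod(hi-lo)
        if best is None or A<best[0]:
            t=np.radians(a); m=(lo+hi)/2
            best=(A,a,m@np.array([[np.cos(t),np.sin(t)],[-np.sin(t),np.cos(t)]]),hi-lo)
    return best[1:]
if __name__=='__main__':
  for k in range(2):
    c=camera('top');P=cloud(c)
    for nm,b in [('shelf',(.42,.85,-.45,.02,.057,.08)),('cabtop',(.55,1.,.0,.45,.105,.116)),('panel',(.35,.46,-.02,.45,.075,.1)),('floor',(.4,.7,.03,.41,.012,.028))]:
        m=inb(P,*b).astype(np.uint8); o=cv2.morphologyEx(m,cv2.MORPH_OPEN,np.ones((2,2)))
        n,l,s,_=cv2.connectedComponentsWithStats(o); i=1+np.argmax(s[1:,4]); p=P[(l==i)&(m>0)]
        print(nm,len(p),*brect(p))
    for p,a in slates(c,P,(.4,.7,-.45,-.03),.055,.08): print('slate',a,*brect(p[~np.isnan(p[:,0])]))
  C=camera('side'); p=P; g=c['pixels']
E
python3 b.py
```

```text
shelf 6514 3.25 [ 0.6264 -0.2201] [0.339  0.3275]
cabtop 6705 4.75 [0.7728 0.2332] [0.2922 0.371 ]
panel 57 4.75 [0.4257 0.056 ] [0.0121 0.0758]
floor 4925 4.75 [0.5277 0.2149] [0.2068 0.3259]
slate 596 5.75 [ 0.5425 -0.347 ] [0.1255 0.0601]
slate 609 3.0 [ 0.5314 -0.1861] [0.1259 0.0594]
slate 610 2.5 [ 0.5305 -0.269 ] [0.1263 0.0608]
slate 613 5.0 [ 0.5165 -0.1074] [0.1258 0.0588]
shelf 6531 4.0 [ 0.6256 -0.2198] [0.3391 0.3277]
cabtop 6664 4.75 [0.7729 0.2332] [0.292  0.3712]
panel 126 4.75 [0.4046 0.3091] [0.0122 0.1575]
floor 4971 4.75 [0.5276 0.2146] [0.2068 0.3253]
slate 598 6.25 [ 0.5424 -0.3474] [0.1254 0.0601]
slate 606 3.0 [ 0.5319 -0.1861] [0.1266 0.0591]
slate 604 2.0 [ 0.5303 -0.2688] [0.1263 0.0601]
slate 610 5.0 [ 0.5164 -0.1076] [0.1256 0.0593]
```

```bash
cat > c.py <<'E'
from fit import *
from scipy.optimize import minimize
import workcell
print([k for k in dir(workcell) if not k.startswith('__')], getattr(workcell,'grip_point_offset',None))
c=camera('top');P=cloud(c)
m=inb(P,.42,.72,-.45,.02,.0695,.08); p=P[m][:,:2]
def cost(v):
    t=v[2]; q=(p-v[:2])@np.array([[np.cos(t),-np.sin(t)],[np.sin(t),np.cos(t)]])
    dy=np.min(np.abs(q[:,1,None]-np.array([-164,-82,0,82,164])/1000),1)
    dx=np.abs(q[:,0]-.128)
    d=np.minimum(dy,dx); ex=np.maximum(-.105-q[:,0],0)+np.maximum(q[:,0]-.131,0)
    return np.minimum(d+ex,.01).mean()
best=min((minimize(cost,[.556+a,-.225+b,np.radians(t)],method='Nelder-Mead') for a in(-.005,.005) for b in (-.005,.005) for t in (2.5,4,5.5)),key=lambda r:r.fun)
print(len(p),best.x,np.degrees(best.x[2]),best.fun)
s=best.x;t=s[2]; e=s[:2]-.105*np.array([np.cos(t),np.sin(t)]); print('edge',e)
for x,y in [(.5425,-.347),(.5305,-.269),(.5316,-.1861),(.5165,-.1075)]:
    d=np.array([x,y])-s[:2]; print(d@[np.cos(t),np.sin(t)],d@[-np.sin(t),np.cos(t)])
P2=P[inb(P,.38,.48,-.42,-.03,.05,.08)]
q=(P2[:,:2]-s[:2])@np.array([[np.cos(t),-np.sin(t)],[np.sin(t),np.cos(t)]])
print('front pct',[np.percentile(q[(q[:,1]>a)&(q[:,1]<a+.05),0],1).round(4) for a in (-.15,-.07,.02,.1)])
E
python3 c.py
```

```text
['Unreachable', 'camera', 'get_obs', 'grip_point_offset', 'job_done', 'landmark_of', 'recognise'] 0.0187
1210 [ 0.55989448 -0.22251971  0.07128042] 4.084067076205856 0.004945484628559057
edge [ 0.45516112 -0.22999782]
-0.026215808687637225 -0.12292535108042593
-0.03263017064721044 -0.04426878135702918
-0.02562882005023281 0.0383423625027323
-0.03509257790924613 0.11781819082295782
front pct [np.float64(-0.1061), np.float64(-0.1063), np.float64(-0.1057), np.float64(-0.1058)]
```

```bash
cat > go.py <<'E'
from fit import *
from b import brect
import sys
S=(np.array([.5585,-.2228]),np.radians(4.1)); C=(np.array([.5336,.2133]),np.radians(4.75))
def w(F,x,y): t=F[1]; return F[0]+[x*np.cos(t)-y*np.sin(t),x*np.sin(t)+y*np.cos(t)]
def inv(F,p): t=F[1]; d=np.asarray(p)[:2]-F[0]; return np.array([d@[np.cos(t),np.sin(t)],d@[-np.sin(t),np.cos(t)]])
def pose():
    o=get_obs(); Rm=R.from_quat(o['tool_rot']).as_matrix(); return o,Rm,np.degrees(np.arctan2(Rm[1,0],Rm[0,0]))
def go(F,x,y,z,yaw=None):
    o,Rm,a=pose(); xy=w(F,x,y); t=np.array([*xy,z])
    yaw=np.degrees(F[1]) if yaw is None else yaw
    print('target',t.round(4),'slide cm',((t-o['eef_pos'])@Rm*100).round(2),'spin',round(a-yaw,2))
def shelf_slates(c=None):
    c=c or camera('top');P=cloud(c)
    for p,a in slates(c,P,(.3,.7,-.45,.0),.052,.085):
        p=p[~np.isnan(p[:,0])]; a,xy,e=brect(p); print('slate shelf',inv(S,xy).round(4),'yaw',a,'size',e.round(3))
    return c,P
E
python3 - <<'E'
from go import *
go(S,.062,-.123,.13)
E
```

```text
target [ 0.6291 -0.3411  0.13  ] slide cm [40.66  8.89 10.13] spin 22.82
```

>>> {"fn": "arm_command", "kwargs": {
  "slide": [
    [5,1,0],
    [10,2,0],
    [15,3,0],
    [20,4,0],
    [25,5.5,0]
  ],
  "spin": [6,12,18,22.8,22.8],
  "jaw": 0
}}

```text
clock: 2.17
eef_pos: [0.4757, -0.3811, 0.2315]
tool_rot: [0.999, 0.036, 0.0, 0.0]
ft_force: [-0.5, -1.6, 0.5]
grip_width: -0.0
grasp_force: 0.0
```

```bash
python3 -c "
from go import *
go(S,.062,-.123,.08);print(get_obs()['grip_width'],get_obs()['ft_force'])"
```

```text
target [ 0.6291 -0.3411  0.08  ] slide cm [15.59 -2.9  15.15] spin -0.0
-2.745015550835583e-05 [-0.4823 -1.5828  0.4953]
```

>>> {"fn": "arm_command", "kwargs": {
  "slide": [
    [5,-1,0],
    [10,-2,2],
    [15.6,-2.9,6],
    [15.6,-2.9,11],
    [15.6,-2.9,14]
  ],
  "spin": [0,0,0,0,0]
}}

```text
clock: 2.8
eef_pos: [0.6271, -0.3397, 0.0865]
tool_rot: [0.999, 0.037, -0.002, -0.001]
ft_force: [-1.4, 0.1, -1.4]
grip_width: 0.0001
grasp_force: 0.0
```

```bash
python3 -c "
from go import *
go(S,.062,-.123,.063);go(S,-.015,-.123,.063);print(get_obs()['ft_force']);c,P=shelf_slates();save(c,'t1.png')"
```

```text
target [ 0.6291 -0.3411  0.063 ] slide cm [0.2  0.16 2.35] spin 0.13
target [ 0.5523 -0.3466  0.063 ] slide cm [-7.5   0.14  2.39] spin 0.13
[-1.4197  0.0595 -1.3923]
slate shelf [ 0.0014 -0.0642] yaw 15.0 size [0.059 0.149]
slate shelf [-0.024   0.0386] yaw 3.0 size [0.127 0.058]
slate shelf [-0.0365 -0.0262] yaw -15.0 size [0.148 0.087]
slate shelf [-0.0336  0.1177] yaw 6.75 size [0.126 0.057]
```

>>> {"fn": "arm_command", "kwargs": {
  "slide": [
    [0,0,0.6],
    [0,0,1.2],
    [0,0,1.6],
    [0,0,1.6],
    [0,0,1.6]
  ],
  "spin": [0,0,0,0,0]
}}

```text
clock: 3.48
eef_pos: [0.628, -0.3418, 0.0762]
tool_rot: [0.999, 0.036, 0.001, 0.0]
ft_force: [0.5, -0.2, 0.8]
grip_width: -0.0002
grasp_force: 0.0
```

```bash
python3 -c "
from go import *
go(S,.062,-.123,.063);print(get_obs()['ft_force'],get_obs()['eef_pos']);print(get_obs()['joint_vel'])"
```

```text
target [ 0.6291 -0.3411  0.063 ] slide cm [ 0.12 -0.07  1.32] spin 0.01
[ 0.4522 -0.2206  0.8003] [ 0.628  -0.3418  0.0762]
[ 0.0023  0.0015 -0.001   0.0001 -0.001   0.0005]
```

>>> {"fn": "arm_command", "kwargs": {
  "slide": [
    [0,0,0.7],
    [0,0,1.3],
    [0,0,1.3],
    [-1,0,1.3],
    [-2,0,1.3]
  ],
  "spin": [0,0,0,0,0]
}}

```text
clock: 4.1
eef_pos: [0.6071, -0.3431, 0.0624]
tool_rot: [0.999, 0.036, 0.0, 0.0]
ft_force: [1.4, 0.9, -0.6]
grip_width: -0.0
grasp_force: 0.2
```

```bash
python3 -c "
from go import *
go(S,-.015,-.123,.063);print(get_obs()['ft_force'],get_obs()['eef_pos'])"
```

```text
target [ 0.5523 -0.3466  0.063 ] slide cm [-5.49 -0.05 -0.06] spin 0.02
[ 1.4377  0.8649 -0.5544] [ 0.6071 -0.3431  0.0624]
```

>>> {"fn": "arm_command", "kwargs": {
  "slide": [
    [-1.2,0,0],
    [-2.4,0,0],
    [-3.6,0,0],
    [-4.8,0,0],
    [-5.5,0,0]
  ],
  "spin": [0,0,0,0,0]
}}

```text
clock: 4.72
eef_pos: [0.552, -0.3471, 0.0625]
tool_rot: [0.999, 0.036, 0.0, 0.0]
ft_force: [1.0, -0.0, 0.2]
grip_width: -0.0003
grasp_force: 0.2
```

>>> {"fn": "arm_command", "kwargs": {
  "slide": [
    [0.5,0,-3],
    [0.5,0,-7],
    [0.5,0,-10],
    [0.5,0,-10],
    [0.5,0,-10]
  ],
  "spin": [0,0,0,0,0],
  "jaw": 8.5
}}

```text
clock: 5.35
eef_pos: [0.5573, -0.3463, 0.1614]
tool_rot: [0.999, 0.036, -0.001, -0.0]
ft_force: [0.0, 0.6, -0.8]
grip_width: 0.0849
grasp_force: 0.0
```

```bash
python3 -c "
from go import *
print(get_obs()['eef_pos'],get_obs()['ft_force']);c,P=shelf_slates();save(c,'t2.png')
go(S,-.131,-.123,.162);
t=c['pixels'][120:320,300:520,::-1]; cv2.imwrite('pics/v3.png',cv2.resize(t,None,fx=2.7,fy=2.7,interpolation=cv2.INTER_CUBIC))
s=camera('side');t=s['pixels'][150:320,250:480,::-1]; cv2.imwrite('pics/v4.png',cv2.resize(t,None,fx=3,fy=3,interpolation=cv2.INTER_CUBIC))
"
```

```text
[ 0.5573 -0.3463  0.1614] [ 0.0274  0.6187 -0.7835]
slate shelf [-0.0243  0.0385] yaw 3.0 size [0.126 0.057]
slate shelf [-0.0311 -0.0434] yaw 2.75 size [0.126 0.059]
slate shelf [-0.0337  0.1179] yaw 6.75 size [0.126 0.057]
slate shelf [-0.079  -0.0626] yaw 4.25 size [0.085 0.164]
target [ 0.4366 -0.3549  0.162 ] slide cm [-12.07   0.01  -0.1 ] spin 0.02
```

View pics/v4.png

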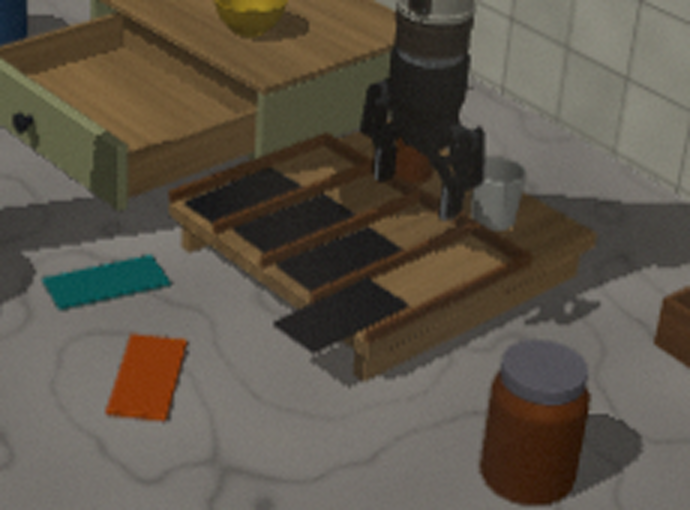

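The side picture shows the right-hand slate overhanging the front edge at about (340,315) and lying straight. I'll grip it now.

>>> {"fn": "arm_command", "kwargs": {
  "slide": [
    [-6,0,0],
    [-12.1,0,0],
    [-12.1,0,4],
    [-12.1,0,8],
    [-12.1,0,10]
  ],
  "spin": [0,0,0,0,0]
}}

```text
clock: 6.08
eef_pos: [0.4347, -0.3537, 0.0587]
tool_rot: [0.999, 0.036, -0.002, -0.002]
ft_force: [0.1, -0.0, -0.2]
grip_width: 0.0848
grasp_force: 0.0
```

>>> {"fn": "arm_command", "kwargs": {
  "slide": [
    [0,0,1],
    [0,0,2],
    [0,0,2],
    [0,0,2],
    [0,0,2]
  ],
  "spin": [0,0,0,0,0]
}}

```text
clock: 6.7
eef_pos: [0.4377, -0.3557, 0.0432]
tool_rot: [0.999, 0.036, 0.001, 0.001]
ft_force: [-0.1, 0.2, 0.4]
grip_width: 0.0851
grasp_force: 0.0
```

>>> {"fn": "arm_command", "kwargs": {
  "slide": [
    [0,0,0],
    [0,0,0],
    [0,0,0],
    [0,0,0],
    [0,0,0]
  ],
  "spin": [0,0,0,0,0],
  "jaw": 5
}}

```text
clock: 7.32
eef_pos: [0.4374, -0.3554, 0.0427]
tool_rot: [0.999, 0.036, 0.0, 0.0]
ft_force: [-0.1, -0.2, 6.2]
grip_width: 0.059
grasp_force: 62.2
```

>>> {"fn": "arm_command", "kwargs": {
  "slide": [
    [0,0,-1],
    [0,0,-3],
    [0,0,-6],
    [0,0,-10],
    [0,0,-13]
  ],
  "spin": [0,0,0,0,0]
}}

```text
clock: 7.95
eef_pos: [0.4372, -0.3554, 0.1738]
tool_rot: [0.999, 0.036, 0.0, 0.0]
ft_force: [0.3, -0.9, -1.9]
grip_width: 0.0588
grasp_force: 63.7
```

```bash
python3 -c "
from go import *
print(get_obs()['grip_width'],get_obs()['grasp_force'],get_obs()['ft_force'])
# slate centre is 0.04 ahead of tcp
go(C,-.012-.040,-.100,.17)
s=camera('side');P=cloud(s);m=inb(P,.35,.6,-.45,-.25,.1,.26)&(s['pixels'].max(-1)<75);t=s['pixels'][110:280,250:480,::-1]; cv2.imwrite('pics/v5.png',cv2.resize(t,None,fx=3,fy=3,interpolation=cv2.INTER_CUBIC))
"
```

```text
0.05876396335579 63.746454706415534 [ 0.3346 -0.8942 -1.9108]
target [0.4901 0.1093 0.17  ] slide cm [  8.61 -45.98   0.35] spin -0.63
```

View pics/v5.png

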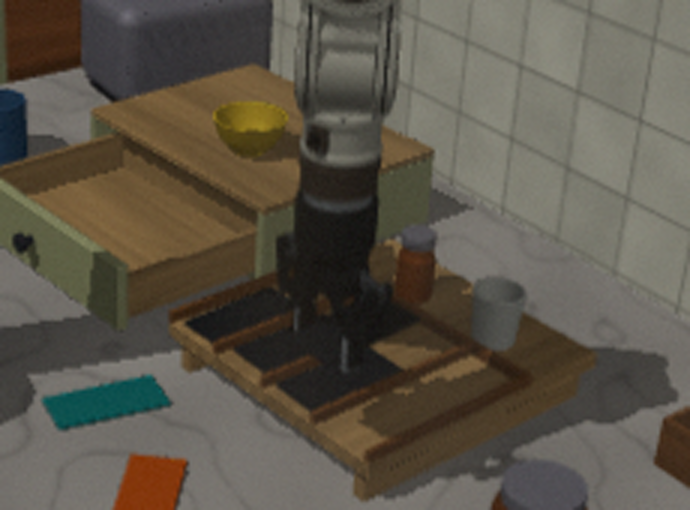

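The slate is held level at about (340,320). I'll carry it to the drawer.

>>> {"fn": "arm_command", "kwargs": {
  "slide": [
    [0.5,-4,0],
    [1.5,-9,0],
    [3,-14,0],
    [4.5,-19,0],
    [5.5,-24,0]
  ],
  "spin": [0,0,0,0,0]
}}

```text
clock: 8.62
eef_pos: [0.4747, -0.1103, 0.1717]
tool_rot: [0.999, 0.036, -0.0, -0.0]
ft_force: [-0.9, 0.2, 0.0]
grip_width: 0.0583
grasp_force: 63.8
```

>>> {"fn": "arm_command", "kwargs": {
  "slide": [
    [0.8,-5,0],
    [1.6,-10,0],
    [2.4,-15,0],
    [3.1,-20,0],
    [3.1,-22,0]
  ],
  "spin": [0,0,0,-0.6,-0.6]
}}

```text
clock: 9.25
eef_pos: [0.4944, 0.0756, 0.1717]
tool_rot: [0.998, 0.068, -0.002, -0.014]
ft_force: [-0.8, -0.8, -1.5]
grip_width: 0.059
grasp_force: 63.8
```

```bash
cat > pl.py <<'E'
from go import *
import sys
def see(box=(.36,.7,.0,.45),z0=.02,z1=.4,name=None):
    c=camera('top');P=cloud(c)
    for p,a in slates(c,P,box,z0,z1):
        p=p[~np.isnan(p[:,0])]; a,xy,e=brect(p); print('slate cab',inv(C,xy).round(4),'yaw',a,'size',e.round(3),'z',np.median(p[:,2]).round(4))
    m=inb(P,.55,.9,0,.45,.09,.116)
    if name: cv2.imwrite('pics/'+name,cv2.resize(c['pixels'][120:280,170:440,::-1],None,fx=2.8,fy=2.8,interpolation=cv2.INTER_CUBIC))
    return c,P
E
python3 -c "
from pl import *
o=get_obs();print(o['grip_width'],o['grasp_force'],o['eef_pos'])
see(z0=.13,z1=.21);go(C,-.052,-.1,.06)"
```

```text
0.05903455928948463 63.84176789782941 [0.4944 0.0756 0.1717]
slate cab [ 0.019  -0.1304] yaw 15.0 size [0.069 0.056] z 0.1933
target [0.4901 0.1093 0.06  ] slide cm [ 0.06 -3.07 11.26] spin 2.98
```

>>> {"fn": "arm_command", "kwargs": {
  "slide": [
    [0,0,0],
    [0,0,0],
    [0,0,0],
    [0,0,0],
    [0,0,0]
  ],
  "spin": [0,0,0,0,0]
}}

```text
clock: 9.93
eef_pos: [0.4946, 0.0741, 0.1724]
tool_rot: [0.998, 0.066, -0.001, -0.014]
ft_force: [-0.3, -0.8, -1.0]
grip_width: 0.0586
grasp_force: 63.9
```

```bash
python3 -c "
from pl import *
o=get_obs();print(o['grip_width'],o['grasp_force'],o['eef_pos'],o['joint_vel'],o['joint_pos'])
see(z0=.13,z1=.21);go(C,-.052,-.1,.06)"
```

```text
0.05855105421937354 63.85289856232703 [0.4946 0.0741 0.1724] [ 0.0046  0.0005  0.0014 -0.0024  0.0003  0.0008] [ 0.1312  0.2753 -0.1062  1.1899  0.0287  3.1406]
slate cab [ 0.018  -0.1317] yaw 15.0 size [0.068 0.058] z 0.1944
target [0.4901 0.1093 0.06  ] slide cm [ 0.02 -3.23 11.34] spin 2.83
```

Joint 6 is at its limit (3.14), so I'll turn the gripper half round now and use that orientation for the remaining slates.

>>> {"fn": "arm_command", "kwargs": {
  "slide": [
    [0,0,0],
    [0,0,0],
    [0,0,0],
    [0,0,0],
    [0,0,0]
  ],
  "spin": [-10,-20,-30,-40,-50]
}}

```text
clock: 10.6
eef_pos: [0.4947, 0.0743, 0.1723]
tool_rot: [0.875, 0.484, 0.005, -0.013]
ft_force: [0.0, -0.0, -1.7]
grip_width: 0.059
grasp_force: 63.8
```

>>> {"fn": "arm_command", "kwargs": {
  "slide": [
    [0,0,0],
    [0,0,0],
    [0,0,0],
    [0,0,0],
    [0,0,0]
  ],
  "spin": [-10,-20,-30,-40,-50]
}}

```text
clock: 11.22
eef_pos: [0.4947, 0.0743, 0.1724]
tool_rot: [0.588, 0.809, 0.01, -0.01]
ft_force: [0.5, 0.6, -1.4]
grip_width: 0.0589
grasp_force: 63.8
```

>>> {"fn": "arm_command", "kwargs": {
  "slide": [
    [0,0,0],
    [0,0,0],
    [0,0,0],
    [0,0,0],
    [0,0,0]
  ],
  "spin": [-10,-20,-30,-40,-50]
}}

```text
clock: 11.85
eef_pos: [0.4947, 0.0743, 0.1724]
tool_rot: [0.191, 0.981, 0.014, -0.005]
ft_force: [-0.2, 0.5, -1.6]
grip_width: 0.0587
grasp_force: 63.8
```

```bash
python3 -c "
from pl import *
o=get_obs();print(o['grip_width'],o['grasp_force'],o['joint_pos'])
go(C,.028,-.1,.17,184.75)"
```

```text
0.05868210940389531 63.792304024100304 [ 0.1318  0.2753 -0.1061  1.1898  0.0287  0.5169]
target [0.5698 0.116  0.17  ] slide cm [-5.4   6.67  0.32] spin -26.8
```

>>> {"fn": "arm_command", "kwargs": {
  "slide": [
    [-2,2.2,0],
    [-4,4.5,0],
    [-5.4,6.7,0],
    [-5.4,6.7,0],
    [-5.4,6.7,0]
  ],
  "spin": [-10,-20,-26.8,-26.8,-26.8]
}}

```text
clock: 12.48
eef_pos: [0.5693, 0.1154, 0.1728]
tool_rot: [-0.038, 0.999, 0.014, -0.002]
ft_force: [-0.6, 0.3, -0.9]
grip_width: 0.0587
grasp_force: 63.8
```

```bash
python3 -c "
from pl import *
c,P=see(z0=.13,z1=.22,name='v6.png');print(get_obs()['tool_rot'],pose()[1][:,2])
s=camera('side');t=s['pixels'][100:270,200:430,::-1]; cv2.imwrite('pics/v7.png',cv2.resize(t,None,fx=3,fy=3,interpolation=cv2.INTER_CUBIC))
go(C,.028,-.1,.017,184.75)"
```

```text
[-0.0378  0.9992  0.0141 -0.0023] [-0.0056  0.0279 -0.9996]
target [0.5698 0.116  0.017 ] slide cm [-0.11 -0.37 15.61] spin -360.41
```

View pics/v7.png

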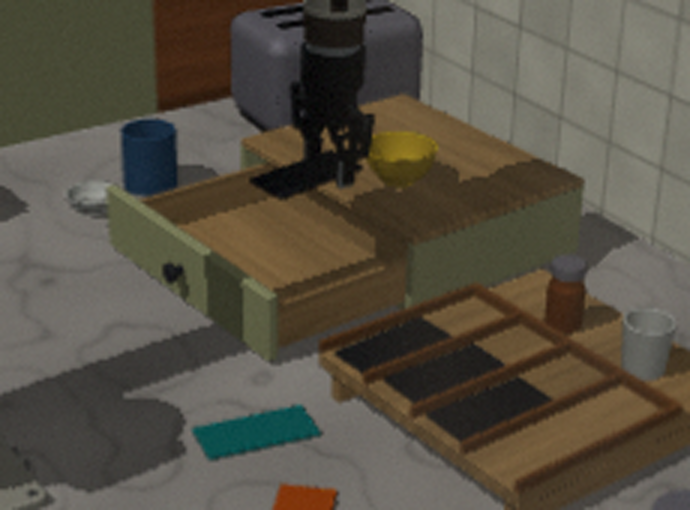

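The slate is held flat at about (305,175) over the drawer and points toward the panel. I'll lower it in.

>>> {"fn": "arm_command", "kwargs": {
  "slide": [
    [0.9,-0.1,3],
    [0.9,-0.2,6],
    [0.9,-0.3,9],
    [0.9,-0.3,12],
    [0.9,-0.35,13.5]
  ],
  "spin": [0,0,0,0,0]
}}

```text
clock: 13.2
eef_pos: [0.5592, 0.1147, 0.0368]
tool_rot: [-0.038, 0.999, 0.014, -0.003]
ft_force: [0.1, -0.0, -0.7]
grip_width: 0.0586
grasp_force: 63.8
```

>>> {"fn": "arm_command", "kwargs": {
  "slide": [
    [0,0,0],
    [0,0,0.4],
    [0,0,0.8],
    [0,0,1.1],
    [0,0,1.1]
  ],
  "spin": [0,0,0,0,0]
}}

```text
clock: 13.82
eef_pos: [0.5606, 0.1156, 0.0271]
tool_rot: [-0.038, 0.999, 0.014, -0.002]
ft_force: [0.3, 0.4, -1.6]
grip_width: 0.0586
grasp_force: 63.8
```

>>> {"fn": "arm_command", "kwargs": {
  "slide": [
    [0,0,0.4],
    [0,0,0.8],
    [0,0,0.8],
    [0,0,0.8],
    [0,0,0.8]
  ],
  "spin": [0,0,0,0,0]
}}

```text
clock: 14.45
eef_pos: [0.5608, 0.1159, 0.0192]
tool_rot: [-0.038, 0.999, 0.014, -0.002]
ft_force: [-0.2, -0.6, -0.5]
grip_width: 0.0587
grasp_force: 63.8
```

>>> {"fn": "arm_command", "kwargs": {
  "slide": [
    [0,0,0],
    [0,0,0],
    [0,0,0],
    [0,0,0],
    [0,0,0]
  ],
  "spin": [0,0,0,0,0],
  "jaw": 7.3
}}

```text
clock: 15.08
eef_pos: [0.5607, 0.1158, 0.0192]
tool_rot: [-0.038, 0.999, 0.014, -0.002]
ft_force: [-0.6, 0.6, 0.2]
grip_width: 0.073
grasp_force: 0.0
```

>>> {"fn": "arm_command", "kwargs": {
  "slide": [
    [0,0,-2],
    [0,0.2,-6],
    [0,0.3,-11],
    [0,0.4,-15],
    [0,0.4,-15]
  ],
  "spin": [0,0,0,0,0]
}}

```text
clock: 15.7
eef_pos: [0.5637, 0.1161, 0.1736]
tool_rot: [-0.038, 0.999, 0.015, 0.003]
ft_force: [0.4, 0.1, -0.5]
grip_width: 0.0732
grasp_force: 0.0
```

```bash
python3 -c "
from pl import *
c,P=see(z0=.015,z1=.1)
go(S,.061,-.042,.17,184.1)
shelf_slates(c)"
```

```text
target [ 0.6223 -0.2603  0.17  ] slide cm [ -3.11 -37.95  -0.99] spin -359.7
slate shelf [-0.0239  0.0386] yaw 3.5 size [0.127 0.059]
slate shelf [-0.0313 -0.0433] yaw 2.75 size [0.127 0.058]
slate shelf [-0.0335  0.118 ] yaw 6.5 size [0.126 0.057]
```

>>> {"fn": "arm_command", "kwargs": {
  "slide": [
    [0,-5,0],
    [0,-10,0],
    [-0.5,-15,0],
    [-1,-20,0],
    [-1.5,-25,0]
  ],
  "spin": [0,0,0,0,0],
  "jaw": 0
}}

```text
clock: 16.38
eef_pos: [0.5942, -0.1337, 0.1599]
tool_rot: [-0.038, 0.999, 0.015, -0.003]
ft_force: [0.7, 0.5, -0.0]
grip_width: -0.0003
grasp_force: 0.0
```

>>> {"fn": "arm_command", "kwargs": {
  "slide": [
    [-0.5,-5,0],
    [-1,-10,0],
    [-1.2,-13,0],
    [-1.2,-13,0],
    [-1.2,-13,0]
  ],
  "spin": [0,0,0,0.3,0.3]
}}

```text
clock: 17.0
eef_pos: [0.6163, -0.2602, 0.1566]
tool_rot: [-0.036, 0.999, 0.015, -0.003]
ft_force: [0.2, 0.0, -0.5]
grip_width: -0.0004
grasp_force: 0.0
```

```bash
python3 -c "
from pl import *
c,P=see(z0=.015,z1=.1,name='v8.png')
go(S,.058,-.043,.078,184.1);go(S,.058,-.043,.0635,184.1);go(S,-.015,-.043,.0635,184.1)"
```

```text
slate cab [-0.0226 -0.1056] yaw 8.5 size [0.128 0.057] z 0.0263
target [ 0.6194 -0.2615  0.078 ] slide cm [-0.31 -0.44  7.9 ] spin -359.94
target [ 0.6194 -0.2615  0.0635] slide cm [-0.32 -0.48  9.35] spin -359.94
target [ 0.5466 -0.2668  0.0635] slide cm [ 6.98 -0.47  9.39] spin -359.94
```

View pics/v8.png

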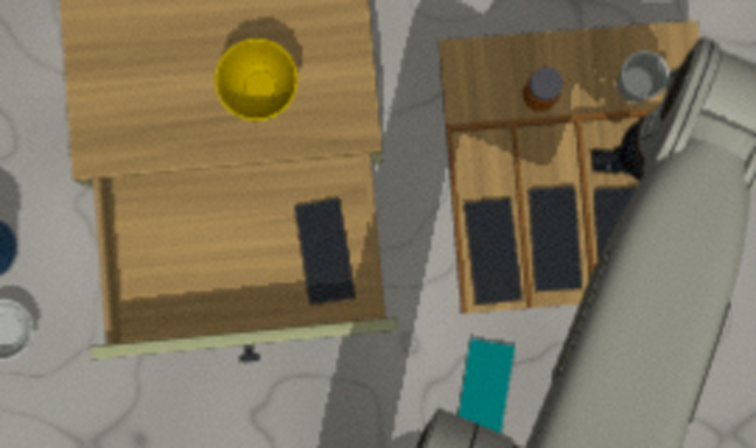

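The first slate lies flat in the drawer at about (324,252). Next is lane 2.

>>> {"fn": "arm_command", "kwargs": {
  "slide": [
    [-0.3,-0.4,3],
    [-0.3,-0.4,6],
    [-0.3,-0.45,7.5],
    [-0.3,-0.5,8.5],
    [-0.3,-0.5,8.5]
  ],
  "spin": [0,0,0,0,0]
}}

```text
clock: 17.68
eef_pos: [0.62, -0.263, 0.073]
tool_rot: [-0.036, 0.999, 0.014, -0.002]
ft_force: [0.2, 0.3, 0.1]
grip_width: -0.0003
grasp_force: 0.0
```

```bash
python3 -c "
from pl import *
go(S,.058,-.043,.0635,184.1);go(S,-.015,-.043,.0635,184.1)"
```

```text
target [ 0.6194 -0.2615  0.0635] slide cm [0.05 0.12 0.96] spin -359.96
target [ 0.5466 -0.2668  0.0635] slide cm [7.35 0.13 0.98] spin -359.96
```

>>> {"fn": "arm_command", "kwargs": {
  "slide": [
    [0,0.1,0.5],
    [0,0.1,1],
    [0,0.1,1],
    [1,0.1,1],
    [2,0.1,1]
  ],
  "spin": [0,0,0,0,0]
}}

```text
clock: 18.3
eef_pos: [0.5994, -0.2637, 0.0634]
tool_rot: [-0.036, 0.999, 0.014, -0.002]
ft_force: [0.0, -0.2, -0.5]
grip_width: 0.0003
grasp_force: 0.2
```

>>> {"fn": "arm_command", "kwargs": {
  "slide": [
    [1.2,0,0],
    [2.4,0,0],
    [3.6,0,0],
    [4.8,0,0],
    [5.4,0,0]
  ],
  "spin": [0,0,0,0,0]
}}

```text
clock: 18.92
eef_pos: [0.5452, -0.2675, 0.0635]
tool_rot: [-0.036, 0.999, 0.014, -0.002]
ft_force: [0.7, -0.7, 0.3]
grip_width: -0.0002
grasp_force: 0.2
```

>>> {"fn": "arm_command", "kwargs": {
  "slide": [
    [-0.5,0,-3],
    [-0.5,0,-7],
    [-0.5,0.2,-10],
    [-0.5,0.3,-10],
    [-0.5,0.3,-10]
  ],
  "spin": [0,0,0,0,0],
  "jaw": 8.5
}}

```text
clock: 19.55
eef_pos: [0.5508, -0.2666, 0.1625]
tool_rot: [-0.036, 0.999, 0.015, -0.002]
ft_force: [0.2, 0.0, -0.3]
grip_width: 0.0847
grasp_force: 0.0
```

```bash
python3 -c "
from pl import *
c,P=shelf_slates()
go(S,-.131,-.043,.162,184.1);go(S,-.131,-.043,.0425,184.1)
P=cloud(camera('side'));print()
s=camera('side');g=s['pixels'];P=cloud(s);m=inb(P,.35,.5,-.32,-.2,.055,.075)&(g.max(-1)<75);q=np.array([inv(S,x) for x in P[m]]);print(len(q),np.percentile(q,[3,97],axis=0))"
```

```text
slate shelf [-0.024   0.0382] yaw 3.25 size [0.126 0.058]
slate shelf [-0.0336  0.1179] yaw 5.25 size [0.126 0.057]
slate shelf [-0.0805  0.0029] yaw 1.5 size [0.095 0.143]
target [ 0.4309 -0.2751  0.162 ] slide cm [11.99  0.    0.05] spin -359.99
target [ 0.4309 -0.2751  0.0425] slide cm [11.93 -0.35 11.99] spin -359.99

470 [[-0.1565 -0.0841]
 [-0.0627  0.019 ]]
```

>>> {"fn": "arm_command", "kwargs": {
  "slide": [
    [6,0,0],
    [12,0,0],
    [12,-0.1,4],
    [12,-0.2,8],
    [12,-0.3,10]
  ],
  "spin": [0,0,0,0,0]
}}

```text
clock: 20.32
eef_pos: [0.4292, -0.2745, 0.0607]
tool_rot: [-0.036, 0.999, 0.016, -0.004]
ft_force: [0.1, -0.1, 0.7]
grip_width: 0.0853
grasp_force: 0.0
```

>>> {"fn": "arm_command", "kwargs": {
  "slide": [
    [0,0,1],
    [0,0,2],
    [0,0,2],
    [0,0,2],
    [0,0,2]
  ],
  "spin": [0,0,0,0,0]
}}

```text
clock: 20.95
eef_pos: [0.4319, -0.2754, 0.0444]
tool_rot: [-0.036, 0.999, 0.014, -0.001]
ft_force: [-0.1, -0.9, 0.3]
grip_width: 0.0852
grasp_force: 0.0
```

>>> {"fn": "arm_command", "kwargs": {
  "slide": [
    [0,0,0],
    [0,0,0],
    [0,0,0],
    [0,0,0],
    [0,0,0]
  ],
  "spin": [0,0,0,0,0],
  "jaw": 5
}}

```text
clock: 21.58
eef_pos: [0.4316, -0.2752, 0.0441]
tool_rot: [-0.036, 0.999, 0.014, -0.001]
ft_force: [-1.6, 1.1, 6.0]
grip_width: 0.0584
grasp_force: 62.3
```

>>> {"fn": "arm_command", "kwargs": {
  "slide": [
    [0,0,-1],
    [0,0,-3],
    [0,0,-6],
    [0,0,-10],
    [0,0,-13]
  ],
  "spin": [0,0,0,0,0]
}}

```text
clock: 22.2
eef_pos: [0.432, -0.279, 0.1752]
tool_rot: [-0.036, 0.999, 0.014, -0.002]
ft_force: [-0.1, -0.2, -1.5]
grip_width: 0.0588
grasp_force: 63.6
```

```bash
python3 -c "
from pl import *
# flipped gripper holds slate with centre 0.04 to +x of tcp
go(C,-.022-.040,0,.172,184.75);print(get_obs()['joint_pos'])"
```

```text
target [0.4718 0.2082 0.172 ] slide cm [-7.45 48.28  1.65] spin -360.65
[-0.5857  0.3143 -0.0444  1.2308  0.0209 -0.6575]
```

>>> {"fn": "arm_command", "kwargs": {
  "slide": [
    [-1,4,0],
    [-2,9,0],
    [-3,14,0],
    [-4,19,0],
    [-5,24,0]
  ],
  "spin": [0,0,0,0,0]
}}

```text
clock: 22.82
eef_pos: [0.4644, -0.0344, 0.1804]
tool_rot: [-0.036, 0.999, 0.014, -0.002]
ft_force: [-0.4, -0.2, -0.4]
grip_width: 0.0585
grasp_force: 63.6
```

>>> {"fn": "arm_command", "kwargs": {
  "slide": [
    [-1,5,0],
    [-2,10,0.3],
    [-3,15,0.7],
    [-3.65,20,0.7],
    [-3.65,24,0.7]
  ],
  "spin": [0,0,0,-0.6,-0.6]
}}

```text
clock: 23.45
eef_pos: [0.4837, 0.2081, 0.1799]
tool_rot: [-0.042, 0.999, 0.014, -0.002]
ft_force: [0.5, 0.3, -0.9]
grip_width: 0.0588
grasp_force: 63.6
```

```bash
python3 -c "
from pl import *
print(get_obs()['grip_width'],get_obs()['joint_pos']);see(z0=.13,z1=.22)
go(C,-.05,0,.03,184.75)"
```

```text
0.05880216773306587 [ 0.3903  0.3153 -0.0301  1.2192  0.0278  0.3072]
slate cab [ 0.0164 -0.0114] yaw 15.0 size [0.088 0.041] z 0.2
target [0.4838 0.2092 0.03  ] slide cm [-0.05 -0.82 14.99] spin -359.74
```

>>> {"fn": "arm_command", "kwargs": {
  "slide": [
    [0,0,3],
    [0,-0.2,6],
    [0,-0.4,9],
    [0,-0.6,12],
    [0,-0.75,14]
  ],
  "spin": [0.2,0.2,0.2,0.2,0.2]
}}

```text
clock: 24.12
eef_pos: [0.4827, 0.2019, 0.0383]
tool_rot: [-0.039, 0.999, 0.014, -0.003]
ft_force: [0.6, -0.6, -1.4]
grip_width: 0.0584
grasp_force: 63.7
```

>>> {"fn": "arm_command", "kwargs": {
  "slide": [
    [0,0,0],
    [0,0,0.5],
    [0,0,1],
    [0,0,1.5],
    [0,0,1.5]
  ],
  "spin": [0,0,0,0,0]
}}

```text
clock: 24.75
eef_pos: [0.4835, 0.203, 0.0247]
tool_rot: [-0.039, 0.999, 0.014, -0.002]
ft_force: [-1.8, 1.0, -0.3]
grip_width: 0.0584
grasp_force: 63.8
```

>>> {"fn": "arm_command", "kwargs": {
  "slide": [
    [0,0,0.3],
    [0,0,0.5],
    [0,0,0.5],
    [0,0,0.5],
    [0,0,0.5]
  ],
  "spin": [0,0,0,0,0]
}}

```text
clock: 25.38
eef_pos: [0.4838, 0.2033, 0.02]
tool_rot: [-0.039, 0.999, 0.014, -0.002]
ft_force: [-0.0, -0.0, -0.8]
grip_width: 0.0585
grasp_force: 63.8
```

>>> {"fn": "arm_command", "kwargs": {
  "slide": [
    [0,0,0],
    [0,0,0],
    [0,0,0],
    [0,0,0],
    [0,0,0]
  ],
  "spin": [0,0,0,0,0],
  "jaw": 7.3
}}

```text
clock: 26.0
eef_pos: [0.4838, 0.2032, 0.02]
tool_rot: [-0.039, 0.999, 0.014, -0.002]
ft_force: [-0.1, -1.0, -0.3]
grip_width: 0.073
grasp_force: 0.0
```

>>> {"fn": "arm_command", "kwargs": {
  "slide": [
    [0,0,-2],
    [0,0.2,-6],
    [0,0.3,-11],
    [0,0.4,-15],
    [0,0.4,-15]
  ],
  "spin": [0,0,0,0,0]
}}

```text
clock: 26.62
eef_pos: [0.4867, 0.204, 0.174]
tool_rot: [-0.039, 0.999, 0.016, 0.002]
ft_force: [0.8, -0.6, 0.1]
grip_width: 0.0732
grasp_force: 0.0
```

>>> {"fn": "arm_command", "kwargs": {
  "slide": [
    [-2.5,-5,0],
    [-5,-10,0],
    [-7.5,-15,0],
    [-10,-20,0],
    [-12,-25,0]
  ],
  "spin": [0,0,0,0,0],
  "jaw": 0
}}

```text
clock: 27.25
eef_pos: [0.6236, -0.0383, 0.1609]
tool_rot: [-0.039, 0.999, 0.014, -0.003]
ft_force: [-0.3, 0.4, 0.4]
grip_width: 0.0002
grasp_force: 0.0
```

```bash
python3 -c "
from pl import *
c,P=see(z0=.015,z1=.1); shelf_slates(c)
go(S,.063,.039,.078,184.1)"
```

```text
slate cab [-0.0229 -0.1064] yaw 8.0 size [0.128 0.058] z 0.0255
slate cab [-0.0195 -0.0083] yaw 7.0 size [0.128 0.057] z 0.0262
slate shelf [-0.0243  0.0382] yaw 3.5 size [0.126 0.058]
target [ 0.6186 -0.1794  0.078 ] slide cm [  1.68 -13.54   7.9 ] spin -359.97
```

>>> {"fn": "arm_command", "kwargs": {
  "slide": [
    [0.8,-5,0],
    [1.4,-10,0],
    [1.4,-13.2,1],
    [1.5,-13.4,4],
    [1.6,-13.5,7]
  ],
  "spin": [0,0,0,0,0]
}}

```text
clock: 27.92
eef_pos: [0.6169, -0.1711, 0.0867]
tool_rot: [-0.038, 0.999, 0.015, -0.002]
ft_force: [-0.2, 0.4, 0.2]
grip_width: 0.0003
grasp_force: 0.0
```

>>> {"fn": "arm_command", "kwargs": {
  "slide": [
    [0,0,0.5],
    [0,0,0.5],
    [0,0,0.5],
    [0,0,0.5],
    [0,0,0.5]
  ],
  "spin": [0,0,0,0,0]
}}

```text
clock: 28.55
eef_pos: [0.6182, -0.1704, 0.0847]
tool_rot: [-0.039, 0.999, 0.014, -0.001]
ft_force: [0.3, -0.5, 0.3]
grip_width: 0.0001
grasp_force: 0.0
```

```bash
python3 -c "
from pl import *
print(get_obs()['ft_force']);go(S,.063,.039,.0635,184.1);go(S,-.015,.039,.0635,184.1)"
```

```text
[ 0.3362 -0.4585  0.2507]
target [ 0.6186 -0.1794  0.0635] slide cm [ 0.03 -0.95  2.09] spin -359.59
target [ 0.5407 -0.185   0.0635] slide cm [ 7.83 -0.9   2.1 ] spin -359.59
```

>>> {"fn": "arm_command", "kwargs": {
  "slide": [
    [0,-0.9,0.5],
    [0,-0.9,1.2],
    [0,-0.9,2.1],
    [0,-0.9,2.1],
    [1,-0.9,2.1]
  ],
  "spin": [0.4,0.4,0.4,0.4,0.4]
}}

```text
clock: 29.18
eef_pos: [0.6084, -0.1794, 0.0623]
tool_rot: [-0.036, 0.999, 0.014, -0.002]
ft_force: [-0.0, -0.3, -0.7]
grip_width: -0.0002
grasp_force: 0.1
```

>>> {"fn": "arm_command", "kwargs": {
  "slide": [
    [1.2,0,0],
    [2.4,0,0],
    [3.6,0,0],
    [4.8,0,0],
    [5.4,0,0]
  ],
  "spin": [0,0,0,0,0]
}}

```text
clock: 29.8
eef_pos: [0.5535, -0.1835, 0.0629]
tool_rot: [-0.036, 0.999, 0.014, -0.002]
ft_force: [0.4, 0.1, 0.6]
grip_width: -0.0
grasp_force: 0.1
```

```bash
python3 -c "
from pl import *
print(get_obs()['ft_force']);go(S,-.015,.039,.0635,184.1)"
```

```text
[0.3634 0.0702 0.6401]
target [ 0.5407 -0.185   0.0635] slide cm [ 1.28 -0.05 -0.06] spin -360.02
```

>>> {"fn": "arm_command", "kwargs": {
  "slide": [
    [0.6,0,0],
    [1.2,0,0],
    [1.3,0,0],
    [1.3,0,0],
    [0.8,0,-2]
  ],
  "spin": [0,0,0,0,0]
}}

```text
clock: 30.42
eef_pos: [0.5449, -0.184, 0.0811]
tool_rot: [-0.036, 0.999, 0.015, -0.004]
ft_force: [0.5, 0.6, 0.0]
grip_width: 0.0001
grasp_force: 0.0
```

>>> {"fn": "arm_command", "kwargs": {
  "slide": [
    [0,0,-3],
    [0,0,-7],
    [0,0.2,-8],
    [0,0.3,-8],
    [0,0.3,-8]
  ],
  "spin": [0,0,0,0,0],
  "jaw": 8.5
}}

```text
clock: 31.05
eef_pos: [0.5458, -0.1833, 0.1611]
tool_rot: [-0.036, 0.999, 0.015, -0.003]
ft_force: [0.4, 0.4, 0.9]
grip_width: 0.0851
grasp_force: 0.0
```

```bash
cat > ov.py <<'E'
from pl import *
import sys
y=float(sys.argv[1])
c,P=shelf_slates()
go(S,-.131,y,.162,184.1);go(S,-.131,y,.0425,184.1)
for n in ('side','top'):
    s=camera(n) if n=='side' else c;g=s['pixels'];P=cloud(s);m=inb(P,.35,.46,-.45,-.0,.055,.075)&(g.max(-1)<75);q=np.array([inv(S,x) for x in P[m]]);q=q[(abs(q[:,1]-y)<.05)&(q[:,0]<-.11)];print(n,len(q),np.percentile(q,[3,97],axis=0).round(4).tolist())
E
python3 ov.py .039
```

```text
slate shelf [-0.0337  0.1181] yaw 6.75 size [0.126 0.056]
slate shelf [-0.0677  0.0814] yaw 7.75 size [0.068 0.095]
target [ 0.425  -0.1933  0.162 ] slide cm [12.11 -0.12 -0.04] spin -359.98
target [ 0.425  -0.1933  0.0425] slide cm [12.04 -0.47 11.9 ] spin -359.98
side 166 [[-0.1571, 0.0112], [-0.1129, 0.069]]Traceback (most recent call last):
  File "ov.py", line 7, in <module>
    s=camera(n) if n=='side' else c;g=s['pixels'];P=cloud(s);m=inb(P,.35,.46,-.45,-.0,.055,.075)&(g.max(-1)<75);q=np.array([inv(S,x) for x in P[m]]);q=q[(abs(q[:,1]-y)<.05)&(q[:,0]<-.11)];print(n,len(q),np.percentile(q,[3,97],axis=0).round(4).tolist())
                                                                                                                                                                                                           ~~~~~~~~~~~~~^^^^^^^^^^^^^^^^^
    return _quantile_unchecked(
        a, q, axis, out, overwrite_input, method, keepdims, weights)
    return _ureduce(a,
                    func=_quantile_ureduce_func,
    ...<5 lines>...
                    overwrite_input=overwrite_input,
                    method=method)
    r = func(a, **kwargs)
    result = _quantile(arr,
                       quantiles=q,
    ...<2 lines>...
                       out=out,
                       weights=wgt)
    slices_having_nans = np.isnan(arr[-1, ...])
                                  ~~~^^^^^^^^^
IndexError: index -1 is out of bounds for axis 0 with size 0
```

Side camera: overhang is 50 mm and y spans 0.011 to 0.069 (centre 0.040). I'll grip it.

>>> {"fn": "arm_command", "kwargs": {
  "slide": [
    [6,0,0],
    [12.1,0,0],
    [12.1,-0.1,4],
    [12,-0.3,8],
    [12,-0.4,10]
  ],
  "spin": [0,0,0,0,0]
}}

```text
clock: 31.78
eef_pos: [0.4247, -0.1928, 0.0603]
tool_rot: [-0.036, 0.999, 0.015, -0.004]
ft_force: [-0.1, 0.1, 0.3]
grip_width: 0.0848
grasp_force: 0.0
```

>>> {"fn": "arm_command", "kwargs": {
  "slide": [
    [0,0,1],
    [0,0,2],
    [0,0,2],
    [0,0,2],
    [0,0,2]
  ],
  "spin": [0,0,0,0,0]
}}

```text
clock: 32.4
eef_pos: [0.4273, -0.1933, 0.0437]
tool_rot: [-0.036, 0.999, 0.014, -0.001]
ft_force: [0.4, -0.3, 0.5]
grip_width: 0.0848
grasp_force: 0.0
```

>>> {"fn": "arm_command", "kwargs": {
  "slide": [
    [0,0,0],
    [0,0,0],
    [0,0,0],
    [0,0,0],
    [0,0,0]
  ],
  "spin": [0,0,0,0,0],
  "jaw": 5
}}

```text
clock: 33.02
eef_pos: [0.427, -0.1931, 0.0436]
tool_rot: [-0.036, 0.999, 0.014, -0.001]
ft_force: [-2.6, 1.1, 5.7]
grip_width: 0.0583
grasp_force: 62.9
```

>>> {"fn": "arm_command", "kwargs": {
  "slide": [
    [0,0,-1],
    [0,0,-3],
    [0,0,-6],
    [0,0,-10],
    [0,0,-13]
  ],
  "spin": [0,0,0,0,0]
}}

```text
clock: 33.65
eef_pos: [0.4275, -0.1968, 0.1747]
tool_rot: [-0.036, 0.999, 0.014, -0.001]
ft_force: [0.0, -0.5, -0.7]
grip_width: 0.0586
grasp_force: 64.2
```

```bash
python3 -c "
from pl import *
go(C,-.05,.095,.172,184.75);print(get_obs()['joint_pos'])"
```

```text
target [0.4759 0.3038 0.172 ] slide cm [-8.41 49.57  1.65] spin -360.64
[-0.4466  0.2286 -0.1621  1.1953  0.0235 -0.5185]
```

>>> {"fn": "arm_command", "kwargs": {
  "slide": [
    [-1,4,0],
    [-2,9,0],
    [-3,14,0],
    [-4,19,0],
    [-5,24,0]
  ],
  "spin": [0,0,0,0,0]
}}

```text
clock: 34.28
eef_pos: [0.4599, 0.0477, 0.18]
tool_rot: [-0.036, 0.999, 0.014, -0.002]
ft_force: [0.8, 0.8, -0.9]
grip_width: 0.0587
grasp_force: 64.3
```

>>> {"fn": "arm_command", "kwargs": {
  "slide": [
    [-1,5,0.2],
    [-2,10,0.5],
    [-3,15,0.7],
    [-3.5,20,0.7],
    [-3.5,24.5,0.7]
  ],
  "spin": [0,0,0,-0.6,-0.6]
}}

```text
clock: 34.9
eef_pos: [0.4772, 0.2949, 0.1795]
tool_rot: [-0.041, 0.999, 0.014, -0.002]
ft_force: [0.5, -0.7, -0.7]
grip_width: 0.0582
grasp_force: 64.3
```

>>> {"fn": "arm_command", "kwargs": {
  "slide": [
    [0,1,0],
    [0,1,0],
    [0,1,0],
    [0,1,0],
    [0,1,0]
  ],
  "spin": [0,0,0,0,0]
}}

```text
clock: 35.52
eef_pos: [0.4769, 0.3022, 0.1801]
tool_rot: [-0.04, 0.999, 0.014, -0.002]
ft_force: [-0.4, 0.8, -1.3]
grip_width: 0.0587
grasp_force: 64.3
```

```bash
python3 -c "
from pl import *
print(get_obs()['grip_width'],get_obs()['joint_pos']);c,P=see(z0=.02,z1=.22);shelf_slates(c)
go(C,-.05,.095,.03,184.75)"
```

```text
0.05865493393110851 [0.5506 0.3848 0.0713 1.2462 0.0264 0.4702]
slate cab [0.013  0.0923] yaw 6.5 size [0.09  0.056] z 0.2019
slate cab [-0.0225 -0.1057] yaw 9.25 size [0.128 0.057] z 0.0264
slate cab [-0.019  -0.0082] yaw 7.5 size [0.126 0.057] z 0.026
slate shelf [-0.0338  0.1177] yaw 6.25 size [0.126 0.057]
target [0.4759 0.3038 0.03  ] slide cm [ 0.05 -0.28 15.  ] spin -360.12
```

>>> {"fn": "arm_command", "kwargs": {
  "slide": [
    [0,0,3],
    [0,-0.1,6],
    [0,-0.2,9],
    [0,-0.3,12],
    [0,-0.3,14]
  ],
  "spin": [0,0,0,0,0]
}}

```text
clock: 36.2
eef_pos: [0.4757, 0.3033, 0.0384]
tool_rot: [-0.041, 0.999, 0.014, -0.002]
ft_force: [-0.8, -0.0, -0.7]
grip_width: 0.0584
grasp_force: 64.3
```

>>> {"fn": "arm_command", "kwargs": {
  "slide": [
    [0,0,0.4],
    [0,0,0.8],
    [0,0,1.2],
    [0,0,1.6],
    [0,0,1.6]
  ],
  "spin": [0,0,0,0,0]
}}

```text
clock: 36.83
eef_pos: [0.4761, 0.3045, 0.0238]
tool_rot: [-0.041, 0.999, 0.014, -0.002]
ft_force: [0.0, 0.2, -1.6]
grip_width: 0.0583
grasp_force: 64.3
```

>>> {"fn": "arm_command", "kwargs": {
  "slide": [
    [0,0,0.2],
    [0,0,0.4],
    [0,0,0.4],
    [0,0,0.4],
    [0,0,0.4]
  ],
  "spin": [0,0,0,0,0]
}}

```text
clock: 37.45
eef_pos: [0.4762, 0.3047, 0.02]
tool_rot: [-0.041, 0.999, 0.014, -0.002]
ft_force: [-0.2, 0.4, -1.4]
grip_width: 0.0589
grasp_force: 64.3
```

>>> {"fn": "arm_command", "kwargs": {
  "slide": [
    [0,0,0],
    [0,0,0],
    [0,0,0],
    [0,0,0],
    [0,0,0]
  ],
  "spin": [0,0,0,0,0],
  "jaw": 7.3
}}

```text
clock: 38.08
eef_pos: [0.4762, 0.3047, 0.0199]
tool_rot: [-0.041, 0.999, 0.014, -0.002]
ft_force: [-1.1, -0.2, 0.6]
grip_width: 0.0731
grasp_force: 0.0
```

>>> {"fn": "arm_command", "kwargs": {
  "slide": [
    [0,0,-2],
    [0,0.2,-6],
    [0,0.3,-11],
    [0,0.4,-15],
    [0,0.4,-15]
  ],
  "spin": [0,0,0,0,0]
}}

```text
clock: 38.7
eef_pos: [0.4788, 0.3058, 0.1742]
tool_rot: [-0.041, 0.999, 0.016, 0.002]
ft_force: [-0.1, -0.4, -0.3]
grip_width: 0.073
grasp_force: 0.0
```

>>> {"fn": "arm_command", "kwargs": {
  "slide": [
    [-2.5,-5,0],
    [-5,-10,0],
    [-7.5,-15,0],
    [-10,-20,0],
    [-12,-25,0]
  ],
  "spin": [0,0,0,0,0],
  "jaw": 0
}}

```text
clock: 39.33
eef_pos: [0.6168, 0.0635, 0.1609]
tool_rot: [-0.041, 0.999, 0.014, -0.003]
ft_force: [1.4, 0.9, -0.4]
grip_width: -0.0001
grasp_force: 0.0
```

>>> {"fn": "arm_command", "kwargs": {
  "slide": [
    [-0.5,-5,0],
    [-0.5,-9,0],
    [-0.5,-9,0],
    [-0.5,-9,0],
    [-0.5,-9,0]
  ],
  "spin": [0,0,0,0,0]
}}

```text
clock: 39.95
eef_pos: [0.6286, -0.0227, 0.1596]
tool_rot: [-0.042, 0.999, 0.014, -0.002]
ft_force: [0.0, 0.3, 0.5]
grip_width: -0.0001
grasp_force: 0.0
```

```bash
python3 -c "
from pl import *
c,P=see(z0=.015,z1=.1); shelf_slates(c)
go(S,.058,.119,.078,184.1)"
```

```text
slate cab [-0.0226 -0.1062] yaw 8.0 size [0.128 0.057] z 0.0262
slate cab [-0.0192 -0.0084] yaw 7.75 size [0.127 0.056] z 0.0262
slate cab [-0.0175  0.0928] yaw 6.25 size [0.127 0.057] z 0.0259
slate shelf [-0.0331  0.0938] yaw 5.5 size [0.124 0.011]
target [ 0.6078 -0.1     0.078 ] slide cm [ 2.71 -7.76  7.96] spin -359.28
```

>>> {"fn": "arm_command", "kwargs": {
  "slide": [
    [1.3,-4,0],
    [2.7,-7.6,0],
    [2.7,-7.6,3],
    [2.7,-7.7,6],
    [2.7,-7.8,7.5]
  ],
  "spin": [0.7,0.7,0.7,0.7,0.7]
}}

```text
clock: 40.62
eef_pos: [0.607, -0.1007, 0.0811]
tool_rot: [-0.036, 0.999, 0.015, -0.003]
ft_force: [-0.3, 0.3, -0.6]
grip_width: -0.0
grasp_force: 0.0
```

>>> {"fn": "arm_command", "kwargs": {
  "slide": [
    [0,0,0.5],
    [0,0,0.5],
    [0,0,0.5],
    [0,0,0.5],
    [0,0,0.5]
  ],
  "spin": [0,0,0,0,0]
}}

```text
clock: 41.25
eef_pos: [0.6083, -0.1018, 0.0783]
tool_rot: [-0.035, 0.999, 0.014, -0.001]
ft_force: [0.6, -0.3, 0.6]
grip_width: 0.0001
grasp_force: 0.0
```

```bash
python3 -c "
from pl import *
print(get_obs()['ft_force']);go(S,.058,.119,.0635,184.1);go(S,-.015,.119,.0635,184.1)
s=camera('side');shelf_slates(s)"
```

```text
[ 0.5678 -0.2633  0.6006]
target [ 0.6078 -0.1     0.0635] slide cm [0.03 0.15 1.49] spin -360.1
target [ 0.535  -0.1052  0.0635] slide cm [7.33 0.14 1.5 ] spin -360.1
slate shelf [-0.0311  0.1132] yaw 7.25 size [0.129 0.067]
```

>>> {"fn": "arm_command", "kwargs": {
  "slide": [
    [0,0.1,0.7],
    [0,0.1,1.5],
    [0,0.1,1.5],
    [1,0.1,1.5],
    [2,0.1,1.5]
  ],
  "spin": [0,0,0,0,0]
}}

```text
clock: 41.92
eef_pos: [0.5874, -0.1018, 0.063]
tool_rot: [-0.035, 0.999, 0.014, -0.002]
ft_force: [0.2, -0.1, -0.1]
grip_width: -0.0001
grasp_force: 0.2
```

>>> {"fn": "arm_command", "kwargs": {
  "slide": [
    [1.2,0,0],
    [2.4,0,0],
    [3.6,0,0],
    [4.8,0,0],
    [5.3,0,0]
  ],
  "spin": [0,0,0,0,0]
}}

```text
clock: 42.55
eef_pos: [0.5341, -0.1055, 0.0631]
tool_rot: [-0.035, 0.999, 0.014, -0.002]
ft_force: [1.1, 0.8, 0.4]
grip_width: -0.0002
grasp_force: 0.2
```

>>> {"fn": "arm_command", "kwargs": {
  "slide": [
    [-0.5,0,-3],
    [-0.5,0,-7],
    [-0.5,0.2,-10],
    [-0.5,0.3,-10],
    [-0.5,0.3,-10]
  ],
  "spin": [0,0,0,0,0],
  "jaw": 8.5
}}

```text
clock: 43.18
eef_pos: [0.5397, -0.1047, 0.1622]
tool_rot: [-0.035, 0.999, 0.014, -0.002]
ft_force: [-0.7, 0.1, -0.1]
grip_width: 0.085
grasp_force: 0.0
```

```bash
sed -i "s/for n in ('side','top')/for n in ('side',)/" ov.py; python3 ov.py .118
```

```text
target [ 0.4194 -0.1145  0.162 ] slide cm [12.03 -0.14  0.02] spin -360.09
target [ 0.4194 -0.1145  0.0425] slide cm [11.97 -0.49 11.97] spin -360.09
side 162 [[-0.159, 0.0985], [-0.1119, 0.1592]]
```

>>> {"fn": "arm_command", "kwargs": {
  "slide": [
    [6,0.3,0],
    [12,0.5,0],
    [12,0.4,4],
    [12,0.3,8],
    [12,0.2,10]
  ],
  "spin": [0,0,0,0,0]
}}

```text
clock: 43.9
eef_pos: [0.4174, -0.1079, 0.0607]
tool_rot: [-0.035, 0.999, 0.015, -0.004]
ft_force: [-0.4, 0.1, 0.9]
grip_width: 0.0849
grasp_force: 0.0
```

>>> {"fn": "arm_command", "kwargs": {
  "slide": [
    [0,0,1],
    [0,0,2],
    [0,0,2],
    [0,0,2],
    [0,0,2]
  ],
  "spin": [0,0,0,0,0]
}}

```text
clock: 44.52
eef_pos: [0.4205, -0.1081, 0.0441]
tool_rot: [-0.035, 0.999, 0.014, -0.001]
ft_force: [-1.3, -0.1, 0.3]
grip_width: 0.0852
grasp_force: 0.0
```

>>> {"fn": "arm_command", "kwargs": {
  "slide": [
    [0,0,0],
    [0,0,0],
    [0,0,0],
    [0,0,0],
    [0,0,0]
  ],
  "spin": [0,0,0,0,0],
  "jaw": 5
}}

```text
clock: 45.15
eef_pos: [0.4202, -0.1079, 0.0441]
tool_rot: [-0.035, 0.999, 0.014, -0.001]
ft_force: [-1.4, 0.6, 4.4]
grip_width: 0.0584
grasp_force: 62.5
```

>>> {"fn": "arm_command", "kwargs": {
  "slide": [
    [0,0,-1],
    [0,0,-3],
    [0,0,-6],
    [0,0,-10],
    [0,0,-13]
  ],
  "spin": [0,0,0,0,0]
}}

```text
clock: 45.78
eef_pos: [0.4206, -0.1117, 0.1753]
tool_rot: [-0.035, 0.999, 0.014, -0.001]
ft_force: [-0.5, -0.1, -1.6]
grip_width: 0.0581
grasp_force: 64.2
```

```bash
python3 -c "
from pl import *
go(C,-.05,.042,.172,184.75);c,P=see(box=(.3,.6,-.25,-.0),z0=.12,z1=.23)"
```

```text
target [0.4803 0.251  0.172 ] slide cm [-8.49 35.74  1.32] spin -360.75
slate cab [-0.0834 -0.3213] yaw 4.75 size [0.081 0.071] z 0.197
```

>>> {"fn": "arm_command", "kwargs": {
  "slide": [
    [-1,4,0],
    [-2.5,9,0],
    [-4,14,0],
    [-5.5,19,0],
    [-7,24,0]
  ],
  "spin": [0,0,0,0,0]
}}

```text
clock: 46.45
eef_pos: [0.4734, 0.1342, 0.1798]
tool_rot: [-0.035, 0.999, 0.014, -0.002]
ft_force: [0.7, -0.8, -1.7]
grip_width: 0.0584
grasp_force: 64.3
```

>>> {"fn": "arm_command", "kwargs": {
  "slide": [
    [-1.5,4,0.4],
    [-1.5,6.8,0.4],
    [-1.5,6.8,0.4],
    [-1.5,6.8,0.4],
    [-1.5,6.8,0.4]
  ],
  "spin": [-0.6,-0.6,-0.6,-0.6,-0.6]
}}

```text
clock: 47.08
eef_pos: [0.4836, 0.2005, 0.1779]
tool_rot: [-0.039, 0.999, 0.014, -0.002]
ft_force: [0.2, 0.1, -1.5]
grip_width: 0.0586
grasp_force: 64.4
```

```bash
python3 -c "
from pl import *
print(get_obs()['grip_width']);c,P=see(z0=.02,z1=.22)
go(C,-.05,-.008,.04,184.75)"
```

```text
0.05864893658854944
slate cab [-0.0062 -0.1374] yaw 4.75 size [0.127 0.058] z 0.0266
slate cab [ 0.0095 -0.0224] yaw 15.0 size [0.096 0.036] z 0.1966
target [0.4844 0.2012 0.04  ] slide cm [-0.1  -0.33 13.8 ] spin -360.23
```

>>> {"fn": "arm_command", "kwargs": {
  "slide": [
    [0,0,3],
    [0,-0.1,6],
    [0,-0.2,9],
    [-0.1,-0.3,12],
    [-0.1,-0.3,13.5]
  ],
  "spin": [-0.2,-0.2,-0.2,-0.2,-0.2]
}}

```text
clock: 47.75
eef_pos: [0.4836, 0.2013, 0.0415]
tool_rot: [-0.041, 0.999, 0.014, -0.003]
ft_force: [-0.6, 0.5, -1.5]
grip_width: 0.0581
grasp_force: 64.4
```

>>> {"fn": "arm_command", "kwargs": {
  "slide": [
    [0,0,0.4],
    [0,0,0.8],
    [0,0,1.2],
    [0,0,1.2],
    [0,0,1.2]
  ],
  "spin": [0,0,0,0,0]
}}

```text
clock: 48.38
eef_pos: [0.4846, 0.203, 0.0314]
tool_rot: [-0.042, 0.999, 0.014, -0.001]
ft_force: [-0.7, -1.1, -1.4]
grip_width: 0.0586
grasp_force: 64.4
```

>>> {"fn": "arm_command", "kwargs": {
  "slide": [
    [0,0,0.3],
    [0,0,0.4],
    [0,0,0.4],
    [0,0,0.4],
    [0,0,0.4]
  ],
  "spin": [0,0,0,0,0]
}}

```text
clock: 49.0
eef_pos: [0.4844, 0.203, 0.027]
tool_rot: [-0.042, 0.999, 0.014, -0.002]
ft_force: [0.9, -0.0, -0.9]
grip_width: 0.0584
grasp_force: 64.4
```

>>> {"fn": "arm_command", "kwargs": {
  "slide": [
    [0,0,0],
    [0,0,0],
    [0,0,0],
    [0,0,0],
    [0,0,0]
  ],
  "spin": [0,0,0,0,0],
  "jaw": 7.3
}}

```text
clock: 49.62
eef_pos: [0.4844, 0.203, 0.027]
tool_rot: [-0.042, 0.999, 0.014, -0.002]
ft_force: [0.8, 0.4, -0.3]
grip_width: 0.0727
grasp_force: 0.0
```

>>> {"fn": "arm_command", "kwargs": {
  "slide": [
    [0,0,-2],
    [0,0.2,-6],
    [0,0.3,-11],
    [0,0.4,-15],
    [0,0.4,-15]
  ],
  "spin": [0,0,0,0,0]
}}

```text
clock: 50.25
eef_pos: [0.4872, 0.2037, 0.181]
tool_rot: [-0.042, 0.999, 0.016, 0.002]
ft_force: [0.1, 0.3, -0.3]
grip_width: 0.0728
grasp_force: 0.0
```

>>> {"fn": "arm_command", "kwargs": {
  "slide": [
    [4,0,0],
    [8,0,0],
    [12,0,0],
    [16,0,0],
    [18,0,0]
  ],
  "spin": [0,0,0,0,0],
  "jaw": 0
}}

```text
clock: 50.88
eef_pos: [0.3031, 0.1869, 0.1765]
tool_rot: [-0.042, 0.999, 0.014, -0.003]
ft_force: [1.3, 1.5, 0.0]
grip_width: 0.0002
grasp_force: 0.0
```

```bash
python3 -c "
from pl import *
c,P=see(z0=.015,z1=.1,name='v9.png')
print(get_obs()['joint_pos'])
m=inb(P,.35,.5,0,.42,.08,.1);q=np.array([inv(C,x) for x in P[m]]);print('panel',len(q),np.percentile(q[:,0],[3,50,97]))
for r in landmark_of(c,'drawer_front')[:2]: print(r['confidence'],inv(C,at(P,r['centre'])))
go(C,-.17,0,.05,184.75)"
```

```text
slate cab [-0.0068 -0.1378] yaw 4.25 size [0.128 0.058] z 0.0265
slate cab [-0.0196 -0.0088] yaw 6.5 size [0.127 0.057] z 0.0319
slate cab [-0.0176  0.0926] yaw 5.75 size [0.127 0.056] z 0.0263
[ 0.5307 -0.0178 -0.4388  1.143   0.0273  0.446 ]
panel 440 [-0.1264 -0.1187 -0.1111]
0.91 [-0.1241  0.0058]
0.55 [-0.0746  0.3247]
target [0.3642 0.1992 0.05  ] slide cm [-6.16  0.32 12.69] spin -359.87
```

View pics/v9.png

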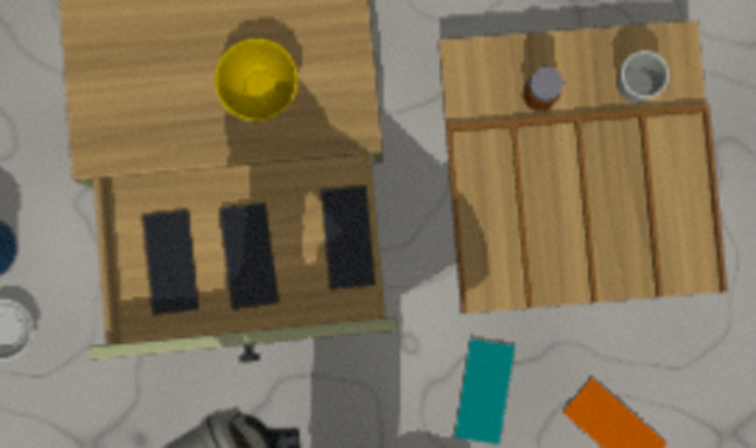

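All four slates are in the drawer: two in a stack at about (250,256), one at (170,262) and one at (347,238), and the shelf is empty. Now I'll push the panel just above the knob.

```bash
python3 -c "
from pl import *
go(C,-.155,0.0,.073,184.75)"
```

```text
target [0.3791 0.2005 0.073 ] slide cm [-7.66  0.39 10.39] spin -359.87
```

>>> {"fn": "arm_command", "kwargs": {
  "slide": [
    [-3,0,0],
    [-5,0.2,0],
    [-6,0.3,3],
    [-7,0.2,6],
    [-7.5,0.1,9]
  ],
  "spin": [0,0,0,0,0]
}}

```text
clock: 51.6
eef_pos: [0.382, 0.1979, 0.0861]
tool_rot: [-0.042, 0.999, 0.014, -0.001]
ft_force: [0.0, -0.2, -0.0]
grip_width: -0.0002
grasp_force: 0.0
```

>>> {"fn": "arm_command", "kwargs": {
  "slide": [
    [0,0,0],
    [0,0,0],
    [0,0,0],
    [0,0,0],
    [0,0,0]
  ],
  "spin": [0,0,0,0,0]
}}

```text
clock: 52.22
eef_pos: [0.3799, 0.1977, 0.0879]
tool_rot: [-0.042, 0.999, 0.015, -0.001]
ft_force: [-0.2, -0.8, -0.1]
grip_width: 0.0002
grasp_force: 0.0
```

```bash
python3 -c "
from pl import *
go(C,-.155,0.0,.073,184.75);go(C,.063,0.0,.073,184.75);print(pose()[1])"
```

```text
target [0.3791 0.2005 0.073 ] slide cm [0.05 0.24 1.5 ] spin -359.94
target [0.5964 0.2185 0.073 ] slide cm [-21.75   0.22   1.48] spin -359.94
[[-0.9965 -0.0838 -0.0032]
 [-0.0839  0.9961  0.0289]
 [ 0.0008  0.0291 -0.9996]]
```

>>> {"fn": "arm_command", "kwargs": {
  "slide": [
    [0,0.2,0.8],
    [0,0.2,1.5],
    [-0.8,0.2,1.5],
    [-1.6,0.2,1.5],
    [-2.4,0.2,1.5]
  ],
  "spin": [0,0,0,0,0]
}}

```text
clock: 52.85
eef_pos: [0.4028, 0.2019, 0.0722]
tool_rot: [-0.042, 0.999, 0.014, -0.003]
ft_force: [-4.6, 0.3, 3.5]
grip_width: -0.0002
grasp_force: 2.1
```

>>> {"fn": "arm_command", "kwargs": {
  "slide": [
    [-1,0,0],
    [-2.2,0,0],
    [-3.5,0,0],
    [-4.8,0,0],
    [-6.1,0,0]
  ],
  "spin": [0,0,0,0,0]
}}

```text
clock: 53.48
eef_pos: [0.465, 0.207, 0.0722]
tool_rot: [-0.042, 0.999, 0.014, -0.002]
ft_force: [-4.9, 0.6, 2.5]
grip_width: 0.0004
grasp_force: 2.1
```

```bash
python3 -c "
from pl import *
print(get_obs()['ft_force']);go(C,.063,0.0,.073,184.75);see(z0=.015,z1=.1)"
```

```text
[-4.865   0.6174  2.4583]
target [0.5964 0.2185 0.073 ] slide cm [-13.19   0.05  -0.11] spin -359.95
slate cab [ 0.0466 -0.1375] yaw 5.0 size [0.102 0.057] z 0.0267
slate cab [ 0.0399 -0.009 ] yaw 7.25 size [0.113 0.056] z 0.0318
slate cab [0.0289 0.0554] yaw -15.0 size [0.107 0.158] z 0.0263
```

>>> {"fn": "arm_command", "kwargs": {
  "slide": [
    [-1.3,0,0],
    [-2.6,0,0],
    [-3.9,0,0],
    [-5.2,0,0],
    [-6.5,0,0]
  ],
  "spin": [0,0,0,0,0]
}}

```text
clock: 54.15
eef_pos: [0.5297, 0.2123, 0.072]
tool_rot: [-0.042, 0.999, 0.014, -0.002]
ft_force: [-3.8, -1.4, 2.7]
grip_width: -0.0
grasp_force: 2.1
```

>>> {"fn": "arm_command", "kwargs": {
  "slide": [
    [-1.3,0,0],
    [-2.6,0,0],
    [-3.9,0,0],
    [-4.9,0,0],
    [-5.4,0,0]
  ],
  "spin": [0,0,0,0,0]
}}

```text
clock: 54.78
eef_pos: [0.5836, 0.217, 0.0718]
tool_rot: [-0.042, 0.999, 0.014, -0.001]
ft_force: [-3.2, -1.1, 2.0]
grip_width: -0.0001
grasp_force: 1.7
```

>>> {"fn": "arm_command", "kwargs": {
  "slide": [
    [-0.3,0,0],
    [-0.6,0,0],
    [-0.8,0,0],
    [-0.8,0,0],
    [-0.8,0,0]
  ],
  "spin": [0,0,0,0,0]
}}

```text
clock: 55.4
eef_pos: [0.5908, 0.2176, 0.0718]
tool_rot: [-0.042, 0.999, 0.014, -0.001]
ft_force: [-0.7, 0.0, 0.1]
grip_width: -0.0001
grasp_force: 0.7
```

```bash
python3 -c "
from pl import *
print(get_obs()['ft_force']);go(C,.063,0.0,.073,184.75)
P=cloud(camera('side'));m=inb(P,.4,.68,0.05,.42,.03,.098);q=np.array([inv(C,x) for x in P[m]]);q=q[abs(q[:,1])<.18];print(len(q),np.percentile(q[:,0],[2,10,30,50,70]))"
```

```text
[-0.6511  0.003   0.1047]
target [0.5964 0.2185 0.073 ] slide cm [-0.56  0.04 -0.12] spin -359.95
865 [0.0473 0.0636 0.067  0.069  0.0711]
```

Near home; I'll push gently until the stop shows up in the force.

>>> {"fn": "arm_command", "kwargs": {
  "slide": [
    [-0.1,0,0],
    [-0.2,0,0],
    [-0.3,0,0],
    [-0.4,0,0],
    [-0.4,0,0]
  ],
  "spin": [0,0,0,0,0]
}}

```text
clock: 56.08
eef_pos: [0.5948, 0.218, 0.0718]
tool_rot: [-0.042, 0.999, 0.014, -0.002]
ft_force: [-3.5, -0.7, 0.2]
grip_width: -0.0003
grasp_force: 1.2
```

>>> {"fn": "arm_command", "kwargs": {
  "slide": [
    [-0.1,0,0],
    [-0.2,0,0],
    [-0.2,0,0],
    [-0.2,0,0],
    [-0.2,0,0]
  ],
  "spin": [0,0,0,0,0]
}}

```text
clock: 56.7
eef_pos: [0.5967, 0.2182, 0.0718]
tool_rot: [-0.042, 0.999, 0.014, -0.001]
ft_force: [-1.9, -0.0, -0.3]
grip_width: 0.0004
grasp_force: 0.9
```

>>> {"fn": "arm_command", "kwargs": {
  "slide": [
    [-0.1,0,0],
    [-0.2,0,0],
    [-0.2,0,0],
    [-0.2,0,0],
    [-0.2,0,0]
  ],
  "spin": [0,0,0,0,0]
}}

```text
clock: 57.32
eef_pos: [0.5986, 0.2184, 0.0719]
tool_rot: [-0.042, 0.999, 0.014, -0.002]
ft_force: [-2.9, -0.3, -1.8]
grip_width: 0.0003
grasp_force: 1.1
```

>>> {"fn": "arm_command", "kwargs": {
  "slide": [
    [-0.1,0,0],
    [-0.2,0,0],
    [-0.3,0,0],
    [-0.3,0,0],
    [-0.3,0,0]
  ],
  "spin": [0,0,0,0,0]
}}

```text
clock: 57.95
eef_pos: [0.6006, 0.2185, 0.0719]
tool_rot: [-0.042, 0.999, 0.014, -0.003]
ft_force: [-5.7, -1.0, 1.6]
grip_width: -0.0004
grasp_force: 2.8
```

>>> {"fn": "arm_command", "kwargs": {
  "slide": [
    [-0.1,0,0],
    [-0.2,0,0],
    [-0.3,0,0],
    [-0.3,0,0],
    [-0.3,0,0]
  ],
  "spin": [0,0,0,0,0]
}}

```text
clock: 58.58
eef_pos: [0.6005, 0.2185, 0.0719]
tool_rot: [-0.042, 0.999, 0.014, -0.006]
ft_force: [-12.3, -2.1, 7.2]
grip_width: -0.0
grasp_force: 6.7
```

The stop is reached: no further motion and the force is rising. I'll retreat and check.

>>> {"fn": "arm_command", "kwargs": {
  "slide": [
    [1,0,0],
    [3,0,0],
    [7,0,-2],
    [12,0,-6],
    [17,0,-10]
  ],
  "spin": [0,0,0,0,0]
}}

```text
clock: 59.2
eef_pos: [0.438, 0.2021, 0.1717]
tool_rot: [-0.042, 0.999, 0.015, 0.0]
ft_force: [0.3, -0.3, 0.3]
grip_width: -0.0002
grasp_force: 0.0
```

>>> {"fn": "arm_command", "kwargs": {
  "slide": [
    [5,-3,0],
    [8,-6,0],
    [8,-6,0],
    [8,-6,0],
    [8,-6,0]
  ],
  "spin": [0,0,0,0,0]
}}

```text
clock: 59.82
eef_pos: [0.3648, 0.1363, 0.1691]
tool_rot: [-0.042, 0.999, 0.015, -0.001]
ft_force: [0.7, -0.3, -0.2]
grip_width: 0.0003
grasp_force: 0.0
```

```bash
python3 -c "
from pl import *
c,P=see(z0=.015,z1=.1,name='v10.png')
for nm in('top','side'):
    c=camera(nm);P=cloud(c);m=inb(P,.5,.68,0.02,.42,.088,.1);q=np.array([inv(C,x) for x in P[m]]);q=q[abs(q[:,1])<.18];print(nm,len(q),np.percentile(q[:,0],[2,10,50,90]))
print(get_obs()['ft_force'],get_obs()['clock'])"
```

```text
slate cab [ 0.0762 -0.125 ] yaw 4.75 size [0.003 0.12 ] z 0.0224
top 447 [0.0763 0.0773 0.0837 0.0912]
side 246 [0.0741 0.0767 0.0825 0.0928]
[-0.2886 -0.4311 -0.8126] 59.975
```

View pics/v10.png

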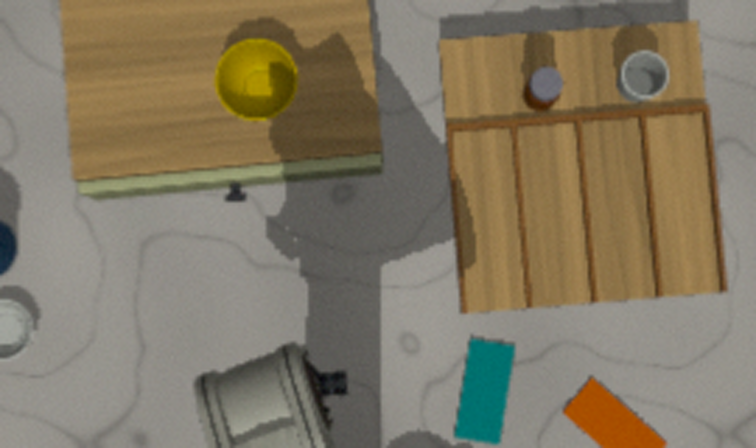

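The drawer is flush: the panel at about (230,175) sits against the cabinet face, and the other things are undisturbed.

```bash
python3 -c "
from workcell import *
print(job_done())"
```

```text
the job is handed in; nothing more can be done
None
```

All four slates lie flat in the drawer (two of them stacked), the drawer is pushed home to its stop, and the job is handed in at about 60 s; no verdict came back.

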